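Set up the sweet-setting frame for burfi

ROBOT

A 6-joint arm with a two-finger parallel gripper is mounted at the origin on the work surface. World frame = base frame: x ahead of the robot, y to its left, z up, the work surface at z = 0. Lengths are in m, angles in degrees, forces in N, time in s.
With the tool pointing down it reaches from about 0.4 to 0.825 m from the base axis. Payload 7 kg.
Tool frame: the origin (TCP) lies on the centre line of the jaws, within the pads' length; the fingertips stand 22 mm ahead of it and the grasp point (between the pads) lies 3 mm ahead of it (ctrl.finger_overhang is the distance from the TCP to the fingertips, in m); z points along the fingers, y is the line along which they close (so a half turn about z gives the same grasp; the last joint's range is limited). The gripper opens to 88 mm and grips with 3 to 60 N. Pads are 19 mm wide; open, the fingers measure 130 mm over their backs; the gripper's body (78 mm by 193 mm) begins 47 mm behind the grasp point.
Start: joints at [92.137, 20.546, 0.682, 0, -70.136, -16.507], TCP at [0.168, 0.654, 0.249] pointing down, gripper open.
Joint ranges: [-176.03, 176.03], [-82.01, 121.73], [-58.28, 71.71], [-173.87, 95.51], [-174.79, -0.11], [-173.66, 173.66]. Speed limits (degrees/s): [136.94, 136.94, 172.46, 180, 180, 180].

INTERFACE

Orientations are given as [roll, pitch, yaw] about the fixed x, y, z axes, in that order (R = Rz(yaw) Ry(pitch) Rx(roll)).
In Python, from plant import ctrl gives the robot as it stands. The module is installed in compiled form; this text tells all that it offers.
- The arm moves only by the shell command python3 -m creep 'ROWS'. ROWS is JSON, a list of rows, each an object with "grip": the closure, from 0 (fully open) to 1 (shut); "delta_pos": the shift along the tool's x, y, z scaled (see below), a list of three; "rotation": the turn, a rotation vector about the tool's x, y, z scaled (see below), a list of three. A call has 1 to 5 rows; each row is the pose to reach, as a shift and turn from the pose commanded when the call began, along the tool's axes at that moment; what a row does not reach only later rows make up. The controller multiplies each number of a shift by 10 cm and each number of a turn by pi/2 rad. A row lasts 1/10 s, in which the tool goes at most 50 mm and 8.59 degrees, less where a joint would pass 70% of its speed; a pose out of reach is approached as far as the arm can. A call with a number of a shift or a turn outside -1 to 1 is refused whole. A call with a gripper value outside its range is refused whole. The fingers move at their own pace and stop on an object; the grip force is fixed at half the most. Time passes only in rows, so rows that repeat a pose let the fingers close. It gives the time, the measured TCP pose, the force, the opening and the grip force at its end, in the units of the state.
- ctrl.get_obs(): the state, without advancing time (a new reading comes with each control period).
- ctrl.snapshot(name): name is "scene" or "top" or "wrist"; returns a dict with "color" (480x640x3 uint8, red, green, blue), "intrinsics" (3x3 intrinsics, pixels), "R" (3x3) and "t" (3): a world point X has camera coordinates R X + t. Camera axes: x right, y down, z forward; pixel columns grow to the right and rows downward; lengths in m; the calibration is good to about 2 mm. The wrist camera is an equidistant fisheye: a pixel r from the principal point sees the ray r / f radians off the axis. A picture is of the moment at which its call begins. There is no depth.
- ctrl.close_job(): hands the job in; it is judged then, once.
The state is a dict: "clock": time; "joint_pos": joint angles; "qvel": joint speeds; "tau": joint torques, N m; "tool_pos": TCP position; "orientation": TCP orientation; "force": force on the tool from outside, world axes, zero at the start; "moment": the same for the moment, N m; "opening": finger opening in m; "gripper_force": force on a finger pad.
Only numpy, scipy, OpenCV 4.12 (cv2) and the standard library are available. Lean on these libraries where they do the work, as an engineer would, in place of code of your own. Each camera call takes 0.05 s, during which the arm holds its last target. There are 200 camera calls.

TASK

Get the burfi setting frame ready: move every aluminium divider that is standing in the red lid rack into the frame, upright and fully down in a slot of its own (any slots, in any order). Lay the steel straightedge on the frame's floor plate, flush along its whole length against the open face of the combs and centred on it, swinging the cams clear first where they are in the way, and only then turn both cam knobs fully round to lock it there. Do not disturb the mug, tumblers and jar on the counter.

Things in the scene. Friction and masses are not known exactly. Their poses are not given: they have to be found in the camera images.
- mould: Setting frame, fixed to the counter, place, side and yaw vary. White plastic floor plate 4 mm thick, x -75 to +151, y -100 to +100 mm; on it two wooden combs along y, at x -67 to -45 and +45 to +67 mm, y -92 to +92, top at z 28 mm. Outer side of the +x comb is the open face; beyond it two cam clamps. Origin: underside of plate, midway between combs; z up
- slot0 (a point): Centre of slot 0 of the setting frame, on the upper side of the floor plate, midway between the combs, frame y = -69 mm; axes as the frame's. Here both combs have a slit 11 mm wide, cut right through along x and 24 mm down to the plate; a divider stands in both, its length along x
- slot1 (a point): Centre of slot 1 of the setting frame, on the upper side of the floor plate, midway between the combs, frame y = -23 mm; axes as the frame's. Here both combs have a slit 11 mm wide, cut right through along x and 24 mm down to the plate; a divider stands in both, its length along x
- slot2 (a point): Centre of slot 2 of the setting frame, on the upper side of the floor plate, midway between the combs, frame y = 23 mm; axes as the frame's. Here both combs have a slit 11 mm wide, cut right through along x and 24 mm down to the plate; a divider stands in both, its length along x
- slot3 (a point): Centre of slot 3 of the setting frame, on the upper side of the floor plate, midway between the combs, frame y = 69 mm; axes as the frame's. Here both combs have a slit 11 mm wide, cut right through along x and 24 mm down to the plate; a divider stands in both, its length along x
- face (a point): Middle of the open face of the frame, at the upper side of the floor plate; its x axis points squarely out of the face, y along it
- cam_a (a joint): Turn of the cam clamp at frame y = -75 mm, rad. 0: cam arm points along the frame's +y (open); grows anticlockwise seen from above to the stop at 1.571, arm pointing at the face (locked; 1.35 counts). Starts anywhere from 0.2 to 1.5, above 0.9 in the way of the straightedge; stays where left (0.06 N m). Arm reaches 29.2 mm from the axis, 14 mm wide, 6 to 22 mm above the counter
- cam_b (a joint): The same for the cam clamp at y = +75 mm of the frame; it turns the same way
- cam_a_grip (a point): On the axis of cam_a (60 mm out from the face, frame x 127, y -75 mm), 45 mm above the counter: an upright black fin 40 mm long, 10 mm thick, from 26 to 52 mm above the counter. Its length lies along this point's y axis, which points along the cam arm and turns with it. Locked, the arm ends 0.8 mm behind a flush straightedge
- cam_b_grip (a point): The same on the axis of cam_b (frame x 127, y +75 mm)
- rack: Red plastic lid rack, fixed to the counter, place, side and yaw vary. Base 130 x 200 mm, 6 mm thick; 16 upright pins 38 mm high over the counter make four slots 14 mm wide along its x axis, at y = -69, -23, +23, +69 mm (pins at x = -45 and +45 mm). Origin: centre of the underside
- divider0: Aluminium divider plate, 126 mm long (its x), 8 mm thick (its y), 45 mm high (its z), about 120 g. Origin: centre of its underside. At the start it stands upright in a slot of the red rack, on the rack's 6 mm base; three or four dividers are present
- divider1: Aluminium divider plate, 126 mm long (its x), 8 mm thick (its y), 45 mm high (its z), about 120 g. Origin: centre of its underside. At the start it stands upright in a slot of the red rack, on the rack's 6 mm base; three or four dividers are present
- divider2: Aluminium divider plate, 126 mm long (its x), 8 mm thick (its y), 45 mm high (its z), about 120 g. Origin: centre of its underside. At the start it stands upright in a slot of the red rack, on the rack's 6 mm base; three or four dividers are present
- divider3: Aluminium divider plate, 126 mm long (its x), 8 mm thick (its y), 45 mm high (its z), about 120 g. Origin: centre of its underside. At the start it stands upright in a slot of the red rack, on the rack's 6 mm base; three or four dividers are present
- straightedge: Steel straightedge: bar 200 mm long (its y), 30 mm wide (x), 28 mm high, about 0.3 kg; on top in the middle a wooden grip rib 60 mm long (y), 14 mm wide, 28 to 76 mm above the underside. Both long sides alike. Origin: centre of underside. Starts standing between frame and rack. Flush on the frame, its middle line is 15 mm out from the face
- edge_p (a point): Lower middle of the straightedge's end at its +y, 100 mm from its origin
- edge_n (a point): Lower middle of the straightedge's other end, at its -y
- mug: White ceramic mug, radius 38 mm, 90 mm high, origin at the centre of its underside; to be left alone
- tumbler_a: Glass tumbler, radius 32 mm, 100 mm high; to be left alone
- tumbler_b: Glass tumbler, radius 32 mm, 100 mm high; to be left alone
- jar: Glass jar, radius 36 mm, 110 mm high; to be left alone
Not all that is in view belongs to the job. Leave any blue or pink look-alike of the straightedge alone. Leave any orange look-alike of the divider3 alone.

How it is judged (in metres and radians):
On the way, in this order (a step that is already met when the one before it is completed fails the run):
1. the straightedge lies flush against the open face of the frame, both cams still open (x of edge_p in the frame of face between 0.013 and 0.0175 m and z of edge_p in the frame of face between -0.004 and 0.004 m and x of edge_n in the frame of face between 0.013 and 0.0175 m and z of edge_n in the frame of face between -0.004 and 0.004 m and y of straightedge in the frame of face between -0.012 and 0.012 m and angle between straightedge's own z axis and vertical below 0.06 rad and value of joint each of cam_a, cam_b below 1.2 rad), for 0.2 s.
2. both cams are turned to lock (value of joint each of cam_a, cam_b above 1.35 rad), for 0.2 s.
At the end, for the whole second after the job is handed in: Every divider present stands upright and fully down (within 5 mm) in a slot, centred within 7 mm; the straightedge stands on the floor plate, both ends within 2 mm of flush with the face, centred within 12 mm; both cams at 1.35 rad or more; all released and at rest (all of step 2 and (horizontal distance between divider0 and slot0 below 0.007 m or horizontal distance between divider0 and slot1 below 0.007 m or horizontal distance between divider0 and slot2 below 0.007 m or horizontal distance between divider0 and slot3 below 0.007 m) and z of each of divider0, divider1, divider2, divider3 in the frame of mould below 0.009 m and angle between each of divider0, divider1, divider2, divider3's own z axis and vertical below 0.15 rad and angle between the x axis of each of divider0, divider1, divider2, divider3 and the x axis of mould, either way round below 0.06 rad and linear speed of each of divider0, divider1, divider2, divider3, straightedge below 0.03 m/s and (horizontal distance between divider1 and slot0 below 0.007 m or horizontal distance between divider1 and slot1 below 0.007 m or horizontal distance between divider1 and slot2 below 0.007 m or horizontal distance between divider1 and slot3 below 0.007 m) and (horizontal distance between divider2 and slot0 below 0.007 m or horizontal distance between divider2 and slot1 below 0.007 m or horizontal distance between divider2 and slot2 below 0.007 m or horizontal distance between divider2 and slot3 below 0.007 m) and (horizontal distance between divider3 and slot0 below 0.007 m or horizontal distance between divider3 and slot1 below 0.007 m or horizontal distance between divider3 and slot2 below 0.007 m or horizontal distance between divider3 and slot3 below 0.007 m) and x of edge_p in the frame of face between 0.013 and 0.0175 m and z of edge_p in the frame of face between -0.004 and 0.004 m and x of edge_n in the frame of face between 0.013 and 0.0175 m and z of edge_n in the frame of face between -0.004 and 0.004 m and y of straightedge in the frame of face between -0.012 and 0.012 m and angle between straightedge's own z axis and vertical below 0.06 rad); the robot touches nothing.
It fails at once if the mug, a tumbler or the jar is shifted by more than 30 mm (distance of any of mug, tumbler_a, tumbler_b, jar from where it was at the start of the episode above 0.03 m).
Of divider0, divider1, divider2, divider3 only 3 to 4 are there at a start; the rules pass over those that are not, and their reading is None.
At some moment in a run one of straightedge may be knocked a few centimetres aside while the robot is not near it.
It also fails if it takes over 210 s, if anything falls off the work surface, if the arm or the gripper's body presses on something with over 40 N, if the wrist force passes 120 N, or if a joint passes its speed limit or range.

## Working session

There is one attempt and no reset: what is moved stays moved. The work goes in short steps, Python scripts to look and compute and a shell command to move; the robot and the scene stay as the last step left them, time stands still between calls to the robot, and variables do not carry over. Pictures are saved under pics/ and viewed, at most 14 in all, crops included, and the job is handed in when it is done.

```bash
mkdir -p pics; python3 - <<'E'
from plant import ctrl
import cv2,numpy as np
print(ctrl.get_obs())
for n in ["scene","top","wrist"]:
    s=ctrl.snapshot(n); cv2.imwrite(f"pics/{n}0.png",s["color"][:,:,::-1]); np.savez(f"pics/{n}0.npz",**s)
    print(n,s["intrinsics"].tolist(),np.round(s["R"],3).tolist(),np.round(s["t"],3).tolist())
E
```

```text
{'clock': 0.0, 'joint_pos': array([ 9.21361711e+01,  2.05913351e+01,  6.33563856e-01, -2.07144798e-02,
       -7.01375132e+01, -1.65079074e+01]), 'qvel': array([-0.05601181, -0.04137243, -0.05797429, -0.02404413, -0.10461293,
        0.00976317]), 'tau': array([-8.07803626e-04, -5.82713842e+01,  2.93068850e+01,  6.99778005e+00,
        7.14774389e-03, -1.51418249e-04]), 'tool_pos': array([0.16743931, 0.65342057, 0.24762034]), 'orientation': array([ 1.79903109e+02, -8.40728393e-03, -1.43787835e+01]), 'force': array([-0.72566045, -1.19028598,  0.17712941]), 'moment': array([-0.04308035, -0.02578438, -0.04250563]), 'gripper_force': 0.0, 'opening': 0.08752678568121605}
scene [[535.8366824340624, 0.0, 302.1528540473394], [0.0, 535.8366824340624, 237.51472852038282], [0.0, 0.0, 1.0]] [[-0.725, 0.688, -0.013], [0.582, 0.603, -0.545], [-0.368, -0.403, -0.838]] [0.38, -0.266, 1.472]
top [[590.1959477179414, 0.0, 326.886097779747], [0.0, 590.1959477179414, 242.5999409217521], [0.0, 0.0, 1.0]] [[0.007, -1.0, 0.007], [-0.985, -0.008, -0.171], [0.171, -0.006, -0.985]] [-0.019, 0.518, 1.413]
wrist [[371.64829954431775, 0.0, 319.03836006543514], [0.0, 371.64829954431775, 238.18906512807828], [0.0, 0.0, 1.0]] [[-0.248, -0.969, 0.002], [-0.932, 0.24, 0.273], [-0.265, 0.066, -0.962]] [0.672, -0.035, 0.391]
```

View pics/top0.png

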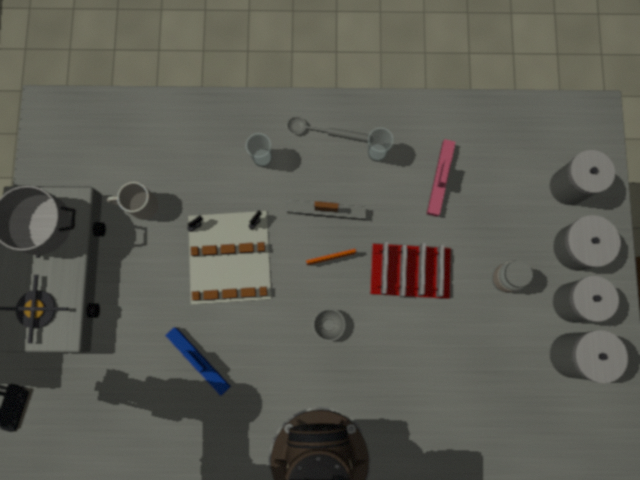

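View pics/scene0.png

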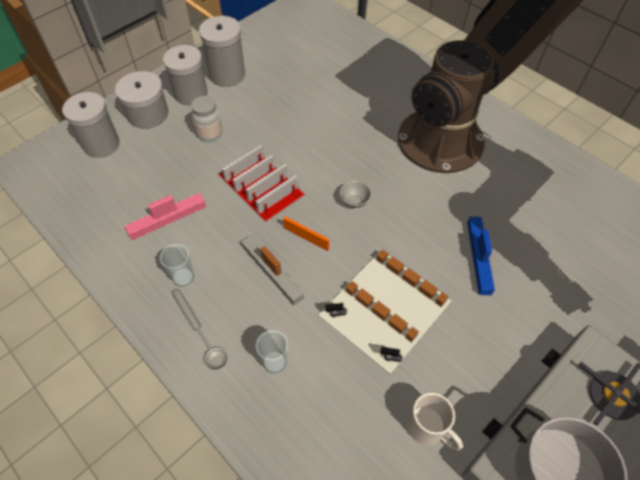

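Top view: the frame is at (230,257) with its cams at (195,223) and (256,219). The rack is at (411,270) with 4 dividers, seen as white bars.

Straightedge candidates:
- Grey bar with a wooden rib at (327,208): bare steel with a wooden grip, so it fits the description.
- Blue bar at (198,360) and pink bar at (441,178): look-alikes to leave alone.

The orange bar at (331,257) is the divider look-alike. I'll confirm with a crop and take rough measurements.

```bash
cat > h.py <<'E'
import numpy as np,cv2
from scipy.spatial.transform import Rotation as Ro
def load(n): return dict(np.load(f"pics/{n}.npz"))
def take(n,name):
    from plant import ctrl
    s=ctrl.snapshot(n); cv2.imwrite(f"pics/{name}.png",s["color"][:,:,::-1]); np.savez(f"pics/{name}.npz",**s); return s
def ray(s,px,fish):
    px=np.atleast_2d(np.asarray(px,float)); K=s["intrinsics"]
    a=(px-K[:2,2])/[K[0,0],K[1,1]]
    if fish:
        r=np.linalg.norm(a,axis=1,keepdims=True); d=np.hstack([a/np.maximum(r,1e-9)*np.sin(r),np.cos(r)])
    else: d=np.hstack([a,np.ones((len(a),1))])
    return -s["R"].T@s["t"], d@s["R"]
def onz(s,px,z,fish=False):
    c,d=ray(s,px,fish); return c+d*((z-c[2])/d[:,2])[:,None]
def proj(s,X,fish=False):
    p=np.atleast_2d(X)@s["R"].T+s["t"]; K=s["intrinsics"]
    if fish:
        r=np.linalg.norm(p[:,:2],axis=1,keepdims=True); a=p[:,:2]/r*np.arctan2(r,p[:,2:])
    else: a=p[:,:2]/p[:,2:]
    return a*K[0,0]+K[:2,2]
def tri(*rays):
    A=np.zeros((3,3));b=np.zeros(3)
    for c,d in rays:
        d=d/np.linalg.norm(d);P=np.eye(3)-np.outer(d,d);A+=P;b+=P@c
    return np.linalg.solve(A,b)
def mask(s,lo,hi,roi=None):
    h=cv2.cvtColor(s["color"],cv2.COLOR_RGB2HSV); m=cv2.inRange(h,np.array(lo),np.array(hi))
    if roi: k=np.zeros_like(m);x0,y0,x1,y1=roi;k[y0:y1,x0:x1]=255;m&=k
    return m
def blobs(m,amin=20):
    out=[]
    for c in cv2.findContours(m,cv2.RETR_EXTERNAL,cv2.CHAIN_APPROX_NONE)[0]:
        if cv2.contourArea(c)>=amin:
            M=cv2.moments(c); out.append((M["m10"]/M["m00"],M["m01"]/M["m00"],cv2.contourArea(c),cv2.minAreaRect(c)))
    return sorted(out)
E
python3 - <<'E'
from h import *
s=load("top0")
h=cv2.cvtColor(s["color"],cv2.COLOR_RGB2HSV)
for p in [(210,270),(228,249),(327,206),(402,250),(385,270),(378,270),(300,212)]: print(p,h[p[1],p[0]])
for nm,m,z in [("wood",mask(s,(5,90,60),(18,255,255),(180,190,380,310)),.028),("red",mask(s,(0,180,60),(4,255,255),(350,220,480,320)),.006)]:
    for b in blobs(m,15): print(nm,np.round(b[:3],1),np.round(b[3][1],1),round(b[3][2],1),np.round(onz(s,b[:2],z)[0],4))
w=load("wrist0")["color"]
a=cv2.resize(s["color"][180:310,170:470],None,fx=2.6,fy=2.6,interpolation=cv2.INTER_CUBIC)
cv2.imwrite("pics/c1.png",np.vstack([a])[:,:,::-1])
E
```

```text
(210, 270) [ 36  26 146]
(228, 249) [ 14 186 100]
(327, 206) [ 15 176  87]
(402, 250) [12 30 85]
(385, 270) [ 19  17 119]
(378, 270) [  1 229 116]
(300, 212) [35 21 74]
wood [194.1 250.8  47.5] [8. 7.] 90.0 [0.4978 0.3152 0.028 ]
wood [195.4 295.3  46.5] [7. 8.] 0.0 [0.3873 0.3072 0.028 ]
wood [208.9 250.  108.5] [ 8. 14.] 90.0 [0.5004 0.2786 0.028 ]
wood [210.4 294.6 116.5] [ 9. 15.] 90.0 [0.3893 0.2705 0.028 ]
wood [227.4 248.8 113. ] [ 9. 15.] 90.0 [0.5036 0.2328 0.028 ]
wood [229.1 293.2 110.5] [ 8.9 15.1] 84.3 [0.3931 0.2246 0.028 ]
wood [245.9 247.6 111.5] [ 9. 14.] 90.0 [0.5072 0.1867 0.028 ]
wood [248.  292.1 108.5] [ 8. 14.] 90.0 [0.3962 0.1783 0.028 ]
wood [260.5 246.6  50.5] [9. 7.] 90.0 [0.5099 0.1505 0.028 ]
wood [262.6 291.   51.5] [8. 7.] 90.0 [0.399  0.1423 0.028 ]
wood [326.  204.7 104. ] [22.5  5.7] 5.2 [ 0.6185 -0.0122  0.028 ]
wood [330.3 256.2 237. ] [ 5.9 51.2] 76.3 [ 0.487  -0.0237  0.028 ]
red [376.3 268.9 375. ] [ 8.9 49. ] 2.4 [ 0.4589 -0.14    0.006 ]
red [393.7 269.9 454.5] [11.  48.2] 2.7 [ 0.4566 -0.1838  0.006 ]
red [412.1 270.9 448.5] [10.5 49.1] 1.5 [ 0.4544 -0.2302  0.006 ]
red [430.7 272.2 421. ] [11.  48.3] 1.4 [ 0.4515 -0.2769  0.006 ]
red [446.8 272.9 158.5] [ 4.6 48.1] 1.5 [ 0.45   -0.3175  0.006 ]
```

View pics/c1.png

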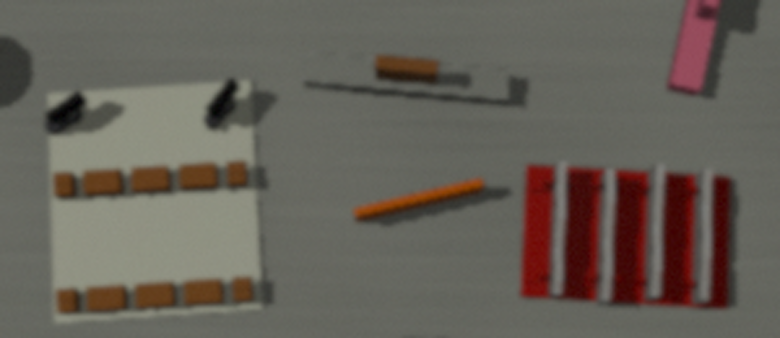

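View pics/wrist0.png

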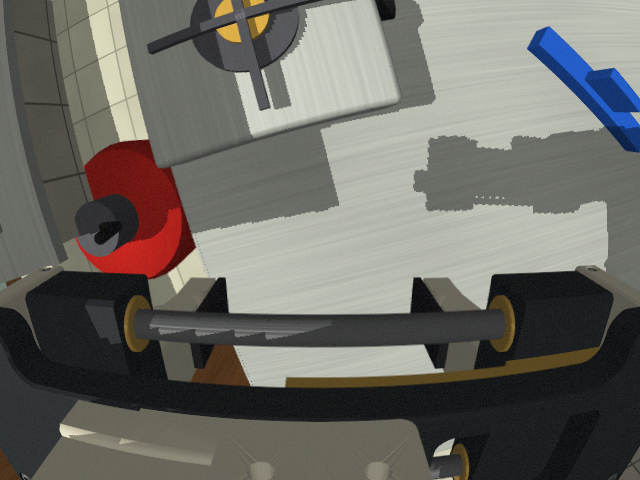

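The crop confirms the straightedge: a grey steel bar with a wooden rib at (327,205). The orange, pink and blue objects are decoys. By fin direction, cam_a (right) is at about 1.0 rad and cam_b at about 0.6 rad. The wrist view currently faces the stove.

```bash
cat >> h.py <<'E'
def go(p,yaw,o=None):
    "deltas (tool axes, scaled) from measured pose to target; translation in present axes, turn"
    from plant import ctrl
    o=o or ctrl.get_obs(); R=Ro.from_euler("xyz",o["orientation"],degrees=True); T=Ro.from_euler("xyz",[180,0,yaw],degrees=True)
    d=R.inv().apply(np.array(p)-o["tool_pos"])/.1; r=(R.inv()*T).as_rotvec()/(np.pi/2)
    print("shift",np.round(d,3),"turn",np.round(r,4),"pos",np.round(o["tool_pos"],4),"rpy",np.round(o["orientation"],2),"F",np.round(o["force"],1),"op",round(o["opening"],4),"t",o["clock"])
E
python3 - <<'E'
from h import *
from plant import ctrl
o=ctrl.get_obs(); R=Ro.from_euler("xyz",o["orientation"],degrees=True)
w=load("wrist0"); c=-w["R"].T@w["t"]
print("cam in tool",R.inv().apply(c-o["tool_pos"]),"axis in tool",R.inv().apply(w["R"][2]))
t=load("top0");s=load("scene0")
print("top cam",-t["R"].T@t["t"],"scene cam",-s["R"].T@s["t"])
for b in blobs(mask(s,(5,90,60),(18,255,255),(220,170,460,350)),15): print(np.round(b[:3],1))
E
python3 -m creep '[{"grip":0,"delta_pos":[0,0,0],"rotation":[0,0,-0.2067]},{"grip":0,"delta_pos":[0,0,0],"rotation":[0,0,-0.2067]},{"grip":0,"delta_pos":[0,0,0],"rotation":[0,0,-0.2067]},{"grip":0,"delta_pos":[0,0,0],"rotation":[0,0,-0.2067]}]'
```

```text
cam in tool [ 0.07280915  0.00171255 -0.13629978] axis in tool [-2.73070364e-01  8.25626632e-04  9.61993708e-01]
top cam [ 0.26897047 -0.00638702  1.48071169] scene cam [0.97170323 0.49228759 1.09390204]
[270.5 260.3 267. ]
[305.9 233.  595. ]
[351.1 287.5  95.5]
[364.2 297.4 184.5]
[380.6 310.  187.5]
[381.8 255.8  89.5]
[394.6 265.  179.5]
[397.5 323.  196. ]
[410.9 276.6 185. ]
[411.3 333.6  93.5]
[427.5 288.5 190. ]
[441.4 298.5  93. ]
clock: 0.55
tool_pos: [0.1675, 0.6537, 0.2483]
orientation: [180.0, 0.0, 4.1]
force: [0.9, -0.3, 0.4]
opening: 0.0877
gripper_force: 0.0
```

```bash
for i in 1 2 3 4 5; do python3 -m creep '[{"grip":0,"delta_pos":[0.433,0.889,0],"rotation":[0,0,0]},{"grip":0,"delta_pos":[0.433,0.889,0],"rotation":[0,0,0]},{"grip":0,"delta_pos":[0.433,0.889,0],"rotation":[0,0,0]}]' | grep -E "tool_pos|force:"; done
python3 - <<'E'
from h import *
take("wrist","w1"); go((.415,.226,.248),4.2)
E
```

```text
tool_pos: [0.2191, 0.5642, 0.2491]
force: [-0.8, 0.4, 1.2]
gripper_force: 0.0
tool_pos: [0.2686, 0.4789, 0.2491]
force: [-0.4, 0.1, 0.8]
gripper_force: 0.0
tool_pos: [0.3181, 0.3937, 0.2489]
force: [-1.3, 1.7, 0.0]
gripper_force: 0.0
tool_pos: [0.3678, 0.3085, 0.2488]
force: [-0.5, 0.8, -0.3]
gripper_force: 0.0
tool_pos: [0.4177, 0.2234, 0.2487]
force: [-0.2, -0.0, 0.1]
gripper_force: 0.0
shift [-0.021 -0.011  0.007] turn [-0.0001 -0.0001 -0.0038] pos [0.4172 0.225  0.2487] rpy [-1.7999e+02 -1.0000e-02  3.8500e+00] F [-0.8 -0.4 -0.1] op 0.0876 t 2.1
```

View pics/w1.png

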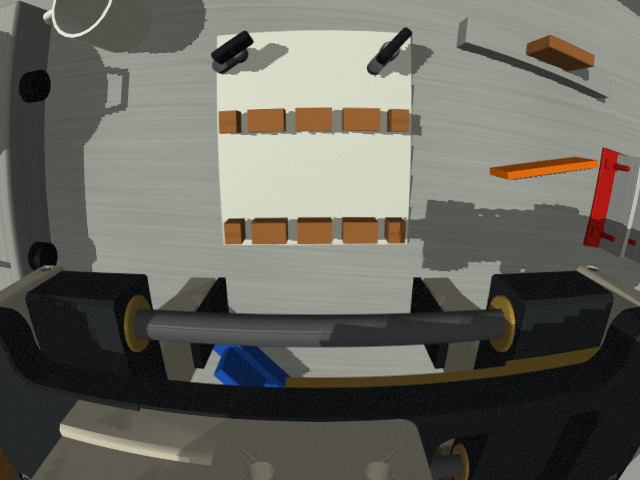

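Wrist view: the frame is clear. Combs lie at rows 120 and 230, with the fins at (232,50) and (390,50). The straightedge is at (545,55), and the rack edge is at (605,200).

```bash
python3 - <<'E'
from h import *
s=load("w1"); h=cv2.cvtColor(s["color"],cv2.COLOR_RGB2HSV)
print("col",[(r,h[r,314].tolist()) for r in range(104,138,2)])
print("col",[(r,h[r,314].tolist()) for r in range(214,248,2)])
print("row118",[(c,h[118,c].tolist()) for c in range(280,300,1)])
c,d=ray(s,[[317,190]],True); print(onz(s,[[317,190]],.004,True))
m=mask(s,(20,0,185),(50,60,255),(200,20,425,255))
for b in blobs(m,500): print("plate",b)
for b in blobs(mask(s,(3,120,60),(20,255,255),(200,90,425,255)),50): print("wood",b)
for b in blobs(mask(s,(0,0,0),(180,255,60),(200,20,425,80)),50): print("dark",b)
E
```

```text
col [(104, [35, 21, 219]), (106, [35, 24, 217]), (108, [14, 168, 152]), (110, [14, 169, 152]), (112, [14, 172, 150]), (114, [14, 169, 151]), (116, [15, 172, 153]), (118, [14, 171, 151]), (120, [14, 168, 152]), (122, [14, 178, 150]), (124, [14, 168, 153]), (126, [14, 170, 150]), (128, [14, 171, 151]), (130, [14, 121, 137]), (132, [34, 16, 124]), (134, [36, 23, 170]), (136, [35, 22, 216])]
col [(214, [36, 24, 215]), (216, [34, 26, 205]), (218, [12, 138, 72]), (220, [12, 180, 65]), (222, [14, 182, 112]), (224, [14, 171, 149]), (226, [14, 169, 149]), (228, [15, 166, 149]), (230, [14, 168, 150]), (232, [14, 168, 150]), (234, [15, 166, 149]), (236, [14, 169, 151]), (238, [14, 167, 150]), (240, [14, 169, 151]), (242, [14, 171, 149]), (244, [27, 28, 176]), (246, [45, 16, 156])]
row118 [(280, [14, 168, 152]), (281, [14, 172, 153]), (282, [14, 168, 150]), (283, [13, 174, 116]), (284, [12, 139, 55]), (285, [18, 85, 72]), (286, [33, 23, 122]), (287, [39, 21, 123]), (288, [40, 24, 127]), (289, [36, 20, 128]), (290, [38, 24, 126]), (291, [33, 18, 126]), (292, [33, 20, 125]), (293, [30, 16, 125]), 
[... 910 characters left out ...]
.5), (25.0, 34.0), 90.0))
wood (359.41359887346607, 230.25628646147655, 828.5, ((359.5, 230.5), (25.0, 35.0), 90.0))
wood (360.91607641124705, 119.14294913071474, 776.5, ((361.0, 119.0), (22.0, 36.0), 90.0))
wood (394.86674436674434, 230.03146853146853, 429.0, ((395.0, 230.0), (24.0, 20.0), 90.0))
wood (398.0511006289308, 120.17256289308176, 424.0, ((398.0, 120.0), (22.0, 20.0), 90.0))
dark (232.87669864108713, 50.939048760991206, 834.0, ((233.19229125976562, 52.53844451904297), (25.51620864868164, 45.208065032958984), 56.30992889404297))
dark (392.62345679012344, 47.028322440087145, 459.0, ((394.5067138671875, 47.10256576538086), (15.411871910095215, 44.726539611816406), 47.60256576538086))
```

```bash
cat >> h.py <<'E'
def tops(s,m,z,fish=True,amin=100):
    "contours of mask mapped to plane z: centroid xy, px centroid, contour"
    out=[]
    for c in cv2.findContours(m,cv2.RETR_EXTERNAL,cv2.CHAIN_APPROX_NONE)[0]:
        if cv2.contourArea(c)<amin: continue
        w=onz(s,c[:,0,:],z,fish)[:,:2]; q=((w-w[0])*1000).astype(np.float32)[:,None]
        M=cv2.moments(q); cen=np.array([M["m10"],M["m01"]])/M["m00"]/1000+w[0]
        Mp=cv2.moments(c); out.append((cen,np.array([Mp["m10"],Mp["m01"]])/Mp["m00"],w))
    return out
def rigid(A,B):
    a,b=A.mean(0),B.mean(0); H=(A-a).T@(B-b); th=np.arctan2(H[0,1]-H[1,0],H[0,0]+H[1,1])
    R=np.array([[np.cos(th),-np.sin(th)],[np.sin(th),np.cos(th)]]); t=b-R@a
    return th,t,np.linalg.norm(A@R.T+t-B,axis=1)
E
python3 - <<'E'
from h import *
s=load("w1"); t=load("top0")
T=sorted(tops(s,mask(s,(8,120,128),(20,255,255),(200,90,425,255)),.028),key=lambda x:x[0][1])
P=[x for x in T if x[0][0]>.45];N=[x for x in T if x[0][0]<=.45]
A=np.array([[56,y] for y in(-46,0,46)]+[[-56,y] for y in(-46,0,46)])/1000.
B=np.array([x[0] for x in P[1:4]+N[1:4]])
th,tt,res=rigid(A,B); print("frame",np.degrees(th),tt,res*1000)
# heights: top-camera blobs vs wrist
tb=[(245.9,247.6),(227.4,248.8),(208.9,250.0),(248,292.1),(229.1,293.2),(210.4,294.6)]
for b,x in zip(tb,P[1:4]+N[1:4]):
    c1,d1=ray(t,b,False);c2,d2=ray(s,x[1],True);print(tri((c1,d1[0]),(c2,d2[0])))
# plate check
m=mask(s,(20,0,185),(50,60,255),(200,20,425,255))
R=np.array([[np.cos(th),-np.sin(th)],[np.sin(th),np.cos(th)]])
for y,x in [(36,220),(31,409),(241,226),(241,407)]:
    print("corner in frame",(onz(s,[[x,y]],.004,True)[0,:2]-tt)@R)
E
```

```text
frame 4.231726789867809 [0.44967604 0.22916277] [0.17709313 0.08158446 0.08670062 0.19461939 0.14245464 0.29061417]
[0.50866643 0.18721227 0.02225478]
[0.50537987 0.23375623 0.01964456]
[0.50263341 0.28134199 0.01334074]
[0.39635053 0.17881005 0.02457673]
[0.39325569 0.22503972 0.02574592]
[0.3896298  0.27099707 0.02446086]
corner in frame [0.15014006 0.09621935]
corner in frame [ 0.15353849 -0.09931079]
corner in frame [-0.07072795  0.09672716]
corner in frame [-0.07216424 -0.10056557]
```

```bash
for i in 1 2 3 4; do python3 -m creep '[{"grip":0,"delta_pos":[-0.03,0.91,0],"rotation":[0,0,0]},{"grip":0,"delta_pos":[-0.03,0.91,0],"rotation":[0,0,0]},{"grip":0,"delta_pos":[-0.03,0.91,0],"rotation":[0,0,0]}]' | grep -E "tool_pos"; done
python3 -m creep '[{"grip":0,"delta_pos":[-0.03,0.91,0],"rotation":[0,0,0.079]},{"grip":0,"delta_pos":[-0.03,0.91,0],"rotation":[0,0,0.079]},{"grip":0,"delta_pos":[-0.03,0.91,0],"rotation":[0,0,0.079]},{"grip":0.75,"delta_pos":[-0.03,0.91,0],"rotation":[0,0,0.079]}]'
python3 - <<'E'
from h import *
take("wrist","w2"); go((.434,-.23,.248),-2.9)
E
```

```text
tool_pos: [0.4193, 0.1335, 0.2487]
tool_pos: [0.4234, 0.0428, 0.2487]
tool_pos: [0.4277, -0.0481, 0.2486]
tool_pos: [0.4319, -0.139, 0.2484]
clock: 3.7
tool_pos: [0.4356, -0.2277, 0.2481]
orientation: [-180.0, 0.0, -3.0]
force: [-0.4, -0.3, -0.1]
opening: 0.0838
gripper_force: 0.0
shift [-0.014  0.029  0.003] turn [-0.0002  0.0002 -0.0001] pos [ 0.4355 -0.2272  0.2483] rpy [-1.7998e+02  2.0000e-02 -2.9100e+00] F [-0.2  0.1 -0.3] op 0.0807 t 3.75
```

View pics/w2.png

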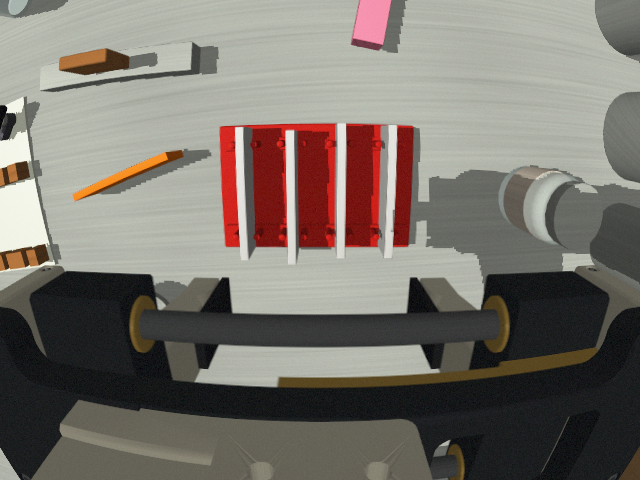

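Rack view: four divider tops at columns 243, 291, 341 and 390, rows 125 to 262.

```bash
python3 - <<'E'
from h import *
s=load("w2"); h=cv2.cvtColor(s["color"],cv2.COLOR_RGB2HSV)
print([(c,h[180,c].tolist()) for c in range(232,254,2)])
t=load("top0")
mt=mask(t,(0,0,100),(180,60,255),(375,242,452,297))
tb=blobs(mt,60); print([np.round(b[:3],1) for b in tb])
m=mask(s,(0,0,195),(180,45,255),(228,120,405,270))
o=sorted(tops(s,m,.051),key=lambda x:-x[0][1])
k=0
for cen,px,w in o:
    (cx,cy),(a,b),ang=cv2.minAreaRect((w*1000).astype(np.float32))
    vx,vy,_,_=cv2.fitLine((w*1000).astype(np.float32),cv2.DIST_L2,0,.01,.01).ravel()
    z=""
    if len(tb)==len(o):
        c1,d1=ray(t,tb[k][:2],False);c2,d2=ray(s,px,True);z=np.round(tri((c1,d1[0]),(c2,d2[0])),4);k+=1
    print("div",np.round(cen,4),np.round([cx,cy,a,b],1),"yaw",round(np.degrees(np.arctan(vy/vx)),2),"tri",z)
mr=mask(s,(0,150,60),(6,255,255),(200,100,430,270)); 
E
```

```text
[(232, [0, 208, 213]), (234, [1, 214, 212]), (236, [2, 62, 217]), (238, [30, 4, 231]), (240, [30, 4, 229]), (242, [30, 7, 226]), (244, [35, 9, 173]), (246, [30, 6, 84]), (248, [30, 6, 80]), (250, [45, 6, 80]), (252, [38, 13, 80])]
[array([384.9, 265.1, 127.5]), array([424.4, 262.8, 439. ])]
div [ 0.4584 -0.1581] [ 458.  -158.     7.4  125.8] yaw -3.09 tri 
div [ 0.4527 -0.2038] [ 451.6 -203.7    7.3  125.4] yaw -3.1 tri 
div [ 0.4565 -0.2501] [ 455.3 -250.2    7.1  125.6] yaw -3.08 tri 
div [ 0.4533 -0.2959] [ 453.1 -295.9    7.7  124.3] yaw -3.05 tri
```

```bash
python3 -m creep '[{"grip":0.75,"delta_pos":[0.19,-0.70,0],"rotation":[0,0,0.002]},{"grip":0.75,"delta_pos":[0.19,-0.70,0],"rotation":[0,0,0.002]},{"grip":0.75,"delta_pos":[0.19,-0.70,1.0],"rotation":[0,0,0.002]},{"grip":0.75,"delta_pos":[0.19,-0.70,1.0],"rotation":[0,0,0.002]},{"grip":0.75,"delta_pos":[0.19,-0.70,1.0],"rotation":[0,0,0.002]}]'
python3 - <<'E'
from h import *
s=take("wrist","w3"); go((.4582,-.158,.039),-3.09)
a=load("w2")
def f(s,roi):
    r=[]
    for c in cv2.findContours(mask(s,(0,0,195),(180,45,255),roi),0,cv2.CHAIN_APPROX_NONE)[0]:
        if cv2.contourArea(c)>150:
            q=c[:,0,:]; r.append(q[np.abs(q[:,1]-q[:,1].min())<2].mean(0))
    return sorted(r,key=lambda x:x[0])
A=f(a,(228,120,405,270)); 
cv2.imwrite("pics/m3.png",mask(s,(0,0,195),(180,45,255)))
B=f(s,(100,20,600,270));print(A,B)
E
```

```text
clock: 4.25
tool_pos: [0.4535, -0.1572, 0.1437]
orientation: [-180.0, 0.6, -3.0]
force: [-1.5, 0.4, 0.3]
opening: 0.0414
gripper_force: 0.0
shift [ 2.900e-02 -1.000e-03  1.081e+00] turn [0.0004 0.0036 0.0017] pos [ 0.4559 -0.1579  0.1471] rpy [179.96   0.33  -2.94] F [0.7 0.1 1.3] op 0.0374 t 4.3
[array([238.88888889, 127.22222222]), array([289.88888889, 130.33333333]), array([341.4, 123.2]), array([392.5, 125.2])] [array([178.59016393,  20.04098361]), array([318.        , 141.53846154]), array([392.5, 149.5]), array([408.25242718,  20.03559871]), array([462.        , 143.15384615])]
```

View pics/w3.png

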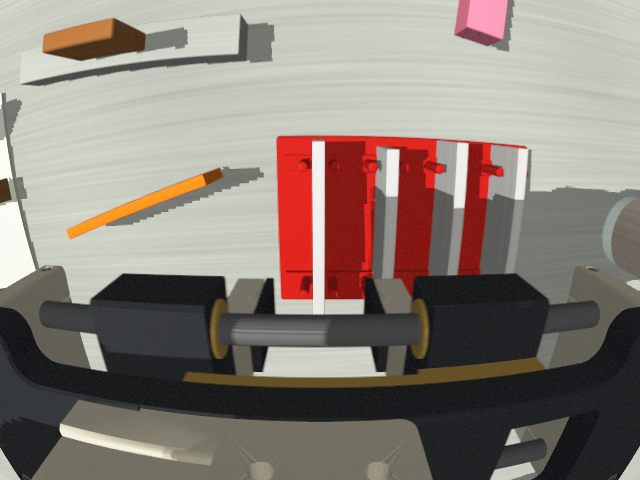

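```bash
python3 -m creep '[{"grip":0.75,"delta_pos":[0,0,0.4],"rotation":[0,0,0]},{"grip":0.75,"delta_pos":[0,0,0.4],"rotation":[0,0,0]},{"grip":0.75,"delta_pos":[0,0,0.4],"rotation":[0,0,0]}]'
python3 - <<'E'
from h import *
a=load("w2");s=load("w3")
for p,q in [((239.4,126.7),(318.5,141)),((290.4,129.8),(393,149)),((341.9,122.7),(462.5,142.6))]:
    c1,d1=ray(a,p,True);c2,d2=ray(s,q,True);print(tri((c1,d1[0]),(c2,d2[0])))
go((.4582,-.158,.039),-3.09)
E
```

```text
clock: 4.6
tool_pos: [0.4586, -0.1591, 0.1108]
orientation: [180.0, -0.1, -3.0]
force: [-0.1, 0.3, 0.5]
opening: 0.0222
gripper_force: 0.0
[ 0.52114662 -0.16189313  0.04932621]
[ 0.51454493 -0.20791328  0.04939586]
[ 0.51845881 -0.25391791  0.0508221 ]
shift [-0.006 -0.011  0.718] turn [ 0.0004 -0.0008  0.0011] pos [ 0.4586 -0.1591  0.1108] rpy [ 1.7997e+02 -8.0000e-02 -3.0000e+00] F [-0.1  0.3  0.5] op 0.0222 t 4.6
```

```bash
python3 -m creep '[{"grip":0.75,"delta_pos":[0,-0.01,0.4],"rotation":[0,0,0]},{"grip":0.75,"delta_pos":[0,-0.01,0.72],"rotation":[0,0,0]},{"grip":0.75,"delta_pos":[0,-0.01,0.72],"rotation":[0,0,0]},{"grip":1,"delta_pos":[0,-0.01,0.72],"rotation":[0,0,0]},{"grip":1,"delta_pos":[0,-0.01,0.72],"rotation":[0,0,0]}]'
python3 -m creep '[{"grip":1,"delta_pos":[0,0,0],"rotation":[0,0,0]},{"grip":1,"delta_pos":[0,0,0],"rotation":[0,0,0]},{"grip":1,"delta_pos":[0,0,0],"rotation":[0,0,0]}]'
```

```text
clock: 5.1
tool_pos: [0.4594, -0.1584, 0.0391]
orientation: [-180.0, -0.2, -3.0]
force: [-0.1, 0.6, -0.2]
opening: 0.0111
gripper_force: 0.0
clock: 5.4
tool_pos: [0.4593, -0.1583, 0.039]
orientation: [-180.0, -0.2, -3.0]
force: [-0.8, 0.8, 9.6]
opening: 0.0078
gripper_force: 30.0
```

```bash
python3 -m creep '[{"grip":1,"delta_pos":[0,0,-0.3],"rotation":[0,0,0]},{"grip":1,"delta_pos":[0,0,-0.6],"rotation":[0,0,0]},{"grip":1,"delta_pos":[0,0,-0.9],"rotation":[0,0,0]},{"grip":1,"delta_pos":[0,0,-1],"rotation":[0,0,-0.08]},{"grip":1,"delta_pos":[0,0,-1],"rotation":[0,0,-0.08]}]'
for i in 1 2 3 4; do python3 -m creep '[{"grip":1,"delta_pos":[0.05,-0.4,0],"rotation":[0,0,0]},{"grip":1,"delta_pos":[0.05,-0.795,0],"rotation":[0,0,0]},{"grip":1,"delta_pos":[0.05,-0.795,0],"rotation":[0,0,0]}]' | grep tool_pos; done
python3 -m creep '[{"grip":1,"delta_pos":[0,0,0.3],"rotation":[0,0,0]},{"grip":1,"delta_pos":[0,0,0.6],"rotation":[0,0,0]},{"grip":1,"delta_pos":[0,0,0.6],"rotation":[0,0,0]},{"grip":1,"delta_pos":[0,0,0.6],"rotation":[0,0,0]}]'
python3 - <<'E'
from h import *
go((.4558,.1604,.037),4.23)
s=take("wrist","w4")
E
```

```text
clock: 5.9
tool_pos: [0.4588, -0.1583, 0.1396]
orientation: [180.0, -0.3, 4.3]
force: [1.0, -0.2, -1.9]
opening: 0.0076
gripper_force: 30.0
tool_pos: [0.4562, -0.076, 0.1364]
tool_pos: [0.4559, 0.0037, 0.1365]
tool_pos: [0.4555, 0.0832, 0.1365]
tool_pos: [0.455, 0.1628, 0.1364]
clock: 7.5
tool_pos: [0.4543, 0.1592, 0.0766]
orientation: [179.9, 0.1, 4.1]
force: [1.5, 0.4, -0.1]
opening: 0.0081
gripper_force: 30.0
shift [ 0.016 -0.011  0.396] turn [ 0.001   0.001  -0.0019] pos [0.4543 0.1592 0.0766] rpy [1.7991e+02 9.0000e-02 4.0600e+00] F [ 1.5  0.4 -0.1] op 0.0081 t 7.5
```

View pics/w4.png

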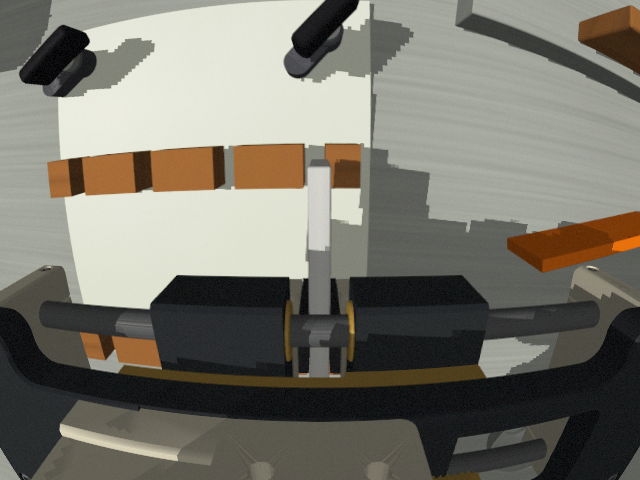

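View: the divider is held and hangs over slot 0, with its end at (319,165). The slot's edges are at columns 304 and 325, around row 165. I'll check the lateral alignment in numbers.

```bash
cat >> h.py <<'E'
FT=np.array([.4497,.2292]); FY=np.radians(4.23); FR=np.array([[np.cos(FY),-np.sin(FY)],[np.sin(FY),np.cos(FY)]])
def inframe(xy): return (np.asarray(xy)[...,:2]-FT)@FR
def fp(x,y): return FT+FR@np.array([x,y])
def held(s,ztop,zc=.028,roi=(0,90,640,200)):
    "frame coords of held divider's far top end, and of slot edges of +x comb"
    m=mask(s,(0,0,165),(180,20,255),(300,130,340,270)); 
    q=onz(s,np.argwhere(m[160:245]>0)[:,::-1]+[0,160],ztop,True); f=inframe(q)
    near=f[(f[:,0]<f[:,0].max()-.003)]; print("divider frame y mean",near[:,1].mean().round(4),"+-",near[:,1].std().round(4),"x max",f[:,0].max().round(4), "slope",np.degrees(np.polyfit(near[:,0],near[:,1],1)[0]).round(2))
    w=mask(s,(8,120,128),(20,255,255),roi)
    for cen,px,k in sorted(tops(s,w,zc),key=lambda x:x[1][0]):
        g=inframe(k); u=g[(g[:,0]<np.percentile(g[:,0],80))&(g[:,0]>np.percentile(g[:,0],20))]; print("block y",np.round([u[:,1].min(),u[:,1].max()],4),"x",np.round([g[:,0].min(),g[:,0].max()],4))
E
python3 - <<'E'
from h import *
held(load("w4"),.0886)
E
```

```text
divider frame y mean -0.0712 +- 0.0035 x max 0.0612 slope -4.29
block y [0.0747 0.0919] x [0.0458 0.0675]
block y [0.0285 0.0635] x [0.0457 0.0677]
block y [-0.0175  0.0174] x [0.0456 0.0675]
block y [-0.0635 -0.0289] x [0.0456 0.0674]
block y [-0.0922 -0.0748] x [0.0458 0.067 ]
```

```bash
sed -i 's/(180,20,255),(300,130,340,270)/(180,13,255),(303,130,336,270)/' h.py
python3 -m creep '[{"grip":1,"delta_pos":[0.016,-0.011,0],"rotation":[0,0,-0.002]},{"grip":1,"delta_pos":[0.016,-0.011,0],"rotation":[0,0,-0.002]},{"grip":1,"delta_pos":[0.016,-0.011,0.2],"rotation":[0,0,-0.002]},{"grip":1,"delta_pos":[0.016,-0.011,0.2],"rotation":[0,0,-0.002]}]'
python3 - <<'E'
from h import *
go((.4558,.1604,.037),4.23)
s=take("wrist","w5"); held(s,.0686)
print(inframe((.4558,.1604)))
E
```

```text
clock: 7.95
tool_pos: [0.4552, 0.1609, 0.0558]
orientation: [180.0, 0.1, 4.3]
force: [-1.0, -0.1, -1.3]
opening: 0.0076
gripper_force: 30.0
shift [0.006 0.005 0.188] turn [0.0005 0.001  0.0006] pos [0.4552 0.1609 0.0558] rpy [1.7996e+02 9.0000e-02 4.2900e+00] F [-1.  -0.1 -1.3] op 0.0076 t 7.95
divider frame y mean -0.0698 +- 0.0021 x max 0.0619 slope 0.14
block y [0.0745 0.0917] x [0.048  0.0673]
block y [0.0283 0.0634] x [0.0461 0.0674]
block y [-0.0177  0.0173] x [0.0454 0.0674]
block y [-0.0638 -0.029 ] x [0.0454 0.0673]
block y [-0.0921 -0.0752] x [0.0593 0.0673]
[ 0.00100867 -0.06906253]
```

```bash
python3 -m creep '[{"grip":1,"delta_pos":[0,0,0.1],"rotation":[0,0,0]},{"grip":1,"delta_pos":[0,0,0.19],"rotation":[0,0,0]},{"grip":1,"delta_pos":[0,0,0.19],"rotation":[0,0,0]}]'
```

```text
clock: 8.3
tool_pos: [0.4558, 0.1614, 0.0369]
orientation: [180.0, 0.0, 4.3]
force: [0.6, 0.1, -1.5]
opening: 0.0079
gripper_force: 30.0
```

```bash
python3 -m creep '[{"grip":0.75,"delta_pos":[0,0,0],"rotation":[0,0,0]},{"grip":0.75,"delta_pos":[0,0,0],"rotation":[0,0,0]},{"grip":0.75,"delta_pos":[0,0,0],"rotation":[0,0,0]}]' |grep opening
python3 -m creep '[{"grip":0.75,"delta_pos":[0,0,-0.4],"rotation":[0,0,0]},{"grip":0.75,"delta_pos":[0,0,-0.9],"rotation":[0,0,0]},{"grip":0.75,"delta_pos":[0,0,-1],"rotation":[0,0,0]},{"grip":0.75,"delta_pos":[0,0,-1],"rotation":[0,0,0]}]'|grep force:
python3 - <<'E'
from h import *
take("wrist","w6")
E
for i in 1 2 3 4; do python3 -m creep '[{"grip":0.75,"delta_pos":[-0.077,0.5,0],"rotation":[0,0,0]},{"grip":0.75,"delta_pos":[-0.077,0.91,0],"rotation":[0,0,0]},{"grip":0.75,"delta_pos":[-0.077,0.91,0],"rotation":[0,0,0]}]' | grep tool_pos; done
python3 -m creep '[{"grip":0.75,"delta_pos":[0,0,0],"rotation":[0,0,0.082]},{"grip":0.75,"delta_pos":[0,0,0.4],"rotation":[0,0,0.082]},{"grip":0.75,"delta_pos":[0,0,0.4],"rotation":[0,0,0.082]},{"grip":0.75,"delta_pos":[0,0,0.4],"rotation":[0,0,0.082]}]'
python3 - <<'E'
from h import *
go((.4522,-.2037,.039),-3.09)
E
```

```text
opening: 0.021
force: [-0.1, 0.5, -1.0]
gripper_force: 0.0
tool_pos: [0.4532, 0.0663, 0.1358]
tool_pos: [0.4528, -0.0246, 0.136]
tool_pos: [0.4526, -0.1153, 0.1361]
tool_pos: [0.4525, -0.2063, 0.1362]
clock: 10.65
tool_pos: [0.4519, -0.2032, 0.0969]
orientation: [180.0, 0.2, -3.0]
force: [0.1, 0.5, 0.9]
opening: 0.022
gripper_force: 0.0
shift [0.005 0.005 0.579] turn [0.0002 0.0023 0.0012] pos [ 0.4519 -0.2032  0.0969] rpy [179.99   0.2   -2.98] F [0.1 0.5 0.9] op 0.022 t 10.65
```

View pics/w6.png

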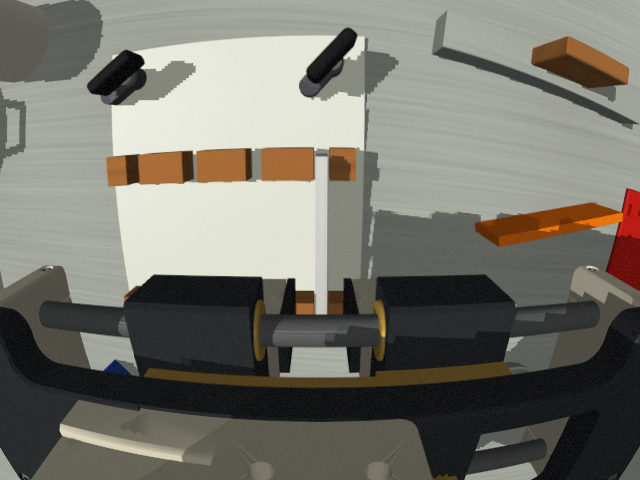

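```bash
python3 -m creep '[{"grip":0.75,"delta_pos":[0.005,0.005,0.3],"rotation":[0,0,0.001]},{"grip":0.75,"delta_pos":[0.005,0.005,0.58],"rotation":[0,0,0.001]},{"grip":0.75,"delta_pos":[0.005,0.005,0.58],"rotation":[0,0,0.001]},{"grip":1,"delta_pos":[0.005,0.005,0.58],"rotation":[0,0,0.001]},{"grip":1,"delta_pos":[0.005,0.005,0.58],"rotation":[0,0,0.001]}]'|grep -E "tool_pos|^force"
python3 -m creep '[{"grip":1,"delta_pos":[0,0,0],"rotation":[0,0,0]},{"grip":1,"delta_pos":[0,0,0],"rotation":[0,0,0]},{"grip":1,"delta_pos":[0,0,0],"rotation":[0,0,0]}]'
python3 -m creep '[{"grip":1,"delta_pos":[0,0,-0.3],"rotation":[0,0,0]},{"grip":1,"delta_pos":[0,0,-0.6],"rotation":[0,0,0]},{"grip":1,"delta_pos":[0,0,-0.9],"rotation":[0,0,0]},{"grip":1,"delta_pos":[0,0,-1],"rotation":[0,0,-0.08]},{"grip":1,"delta_pos":[0,0,-1],"rotation":[0,0,-0.08]}]'|grep -E "tool_pos|grip"
for i in 1 2 3 4 5; do python3 -m creep '[{"grip":1,"delta_pos":[0.06,-0.4,0],"rotation":[0,0,0]},{"grip":1,"delta_pos":[0.06,-0.815,0],"rotation":[0,0,0]},{"grip":1,"delta_pos":[0.06,-0.815,0],"rotation":[0,0,0]}]' | grep tool_pos; done
python3 -m creep '[{"grip":1,"delta_pos":[0,0,0.3],"rotation":[0,0,0]},{"grip":1,"delta_pos":[0,0,0.6],"rotation":[0,0,0]},{"grip":1,"delta_pos":[0,0,0.6],"rotation":[0,0,0]},{"grip":1,"delta_pos":[0,0,0.6],"rotation":[0,0,0]}]'
python3 - <<'E'
from h import *
print(fp(0,-.023))
go((*fp(0,-.023),.037),4.23)
E
```

```text
tool_pos: [0.4545, -0.2043, 0.0413]
force: [0.1, 0.4, 1.0]
clock: 11.45
tool_pos: [0.4545, -0.2043, 0.0413]
orientation: [180.0, -0.2, -3.1]
force: [-0.1, 2.3, 8.2]
opening: 0.0083
gripper_force: 30.0
tool_pos: [0.4543, -0.2045, 0.1421]
gripper_force: 30.0
tool_pos: [0.4525, -0.1197, 0.139]
tool_pos: [0.4533, -0.0379, 0.1392]
tool_pos: [0.4539, 0.0437, 0.1392]
tool_pos: [0.4544, 0.1253, 0.1392]
tool_pos: [0.4548, 0.207, 0.1392]
clock: 13.85
tool_pos: [0.4542, 0.2031, 0.0794]
orientation: [179.9, 0.1, 4.0]
force: [1.1, -0.5, -0.1]
opening: 0.0078
gripper_force: 30.0
[0.45139649 0.20626265]
shift [-0.025 -0.034  0.424] turn [ 0.0011  0.0009 -0.0028] pos [0.4542 0.2031 0.0794] rpy [1.799e+02 8.000e-02 3.980e+00] F [ 1.1 -0.5 -0.1] op 0.0078 t 13.85
```

```bash
python3 -m creep '[{"grip":1,"delta_pos":[0,-0.034,0],"rotation":[0,0,-0.003]},{"grip":1,"delta_pos":[0,-0.034,0],"rotation":[0,0,-0.003]},{"grip":1,"delta_pos":[0,-0.034,0.2],"rotation":[0,0,-0.003]},{"grip":1,"delta_pos":[0,-0.034,0.2],"rotation":[0,0,-0.003]}]'|grep force:
python3 - <<'E'
from h import *
go((*fp(.0023,-.023),.0393),4.23)
s=take("wrist","w7"); held(s,.0686)
E
```

```text
force: [-0.6, -0.8, -1.4]
gripper_force: 30.0
shift [-0.002  0.011  0.201] turn [-0.      0.0002  0.0009] pos [0.4538 0.2076 0.0594] rpy [-1.80e+02  2.00e-02  4.31e+00] F [-0.6 -0.8 -1.4] op 0.0079 t 14.25
divider frame y mean -0.0231 +- 0.0022 x max 0.0615 slope 0.14
block y [0.0743 0.0916] x [0.0475 0.0674]
block y [0.0282 0.0632] x [0.0463 0.0673]
block y [-0.0179  0.017 ] x [0.0458 0.0673]
block y [-0.064  -0.0291] x [0.0461 0.0672]
block y [-0.0926 -0.0751] x [0.0467 0.0671]
```

```bash
python3 -m creep '[{"grip":1,"delta_pos":[0,0.006,0.1],"rotation":[0,0,0]},{"grip":1,"delta_pos":[0,0.006,0.2],"rotation":[0,0,0]},{"grip":1,"delta_pos":[0,0.006,0.2],"rotation":[0,0,0]}]'
python3 -m creep '[{"grip":0.75,"delta_pos":[0,0,0],"rotation":[0,0,0]},{"grip":0.75,"delta_pos":[0,0,0],"rotation":[0,0,0]},{"grip":0.75,"delta_pos":[0,0,0],"rotation":[0,0,0]}]' |grep -E "opening|tool_pos"
python3 -m creep '[{"grip":0.75,"delta_pos":[0,0,-0.4],"rotation":[0,0,0]},{"grip":0.75,"delta_pos":[0,0,-0.9],"rotation":[0,0,0]},{"grip":0.75,"delta_pos":[0,0,-1],"rotation":[0,0,0]},{"grip":0.75,"delta_pos":[0,0,-1],"rotation":[0,0,0]}]'|grep -E "tool_pos|force:"
python3 - <<'E'
from h import *
take("wrist","w8"); go((.4558,-.2502,.139),4.23)
E
```

```text
clock: 14.6
tool_pos: [0.454, 0.207, 0.0388]
orientation: [180.0, 0.0, 4.3]
force: [0.3, 0.4, -0.9]
opening: 0.0079
gripper_force: 30.0
tool_pos: [0.4541, 0.2071, 0.0398]
opening: 0.0208
tool_pos: [0.4551, 0.2081, 0.1421]
force: [-0.8, -0.2, -1.2]
gripper_force: 0.0
shift [-3.280e-01  4.564e+00  4.000e-03] turn [-0.0012 -0.0011  0.0009] pos [0.4542 0.2074 0.1403] rpy [-1.7989e+02 -9.0000e-02  4.3100e+00] F [ 0.3 -0.2 -0.7] op 0.022 t 15.35
```

```bash
for i in 1 2 3 4 5; do python3 -m creep '[{"grip":0.75,"delta_pos":[-0.066,0.5,0],"rotation":[0,0,0]},{"grip":0.75,"delta_pos":[-0.066,0.913,0],"rotation":[0,0,0]},{"grip":0.75,"delta_pos":[-0.066,0.913,0],"rotation":[0,0,0]}]' | grep tool_pos; done
python3 -m creep '[{"grip":0.75,"delta_pos":[0,0,0],"rotation":[0,0,0.082]},{"grip":0.75,"delta_pos":[0,0,0.4],"rotation":[0,0,0.082]},{"grip":0.75,"delta_pos":[0,0,0.4],"rotation":[0,0,0.082]},{"grip":0.75,"delta_pos":[0,0,0.4],"rotation":[0,0,0.082]}]' | grep opening
python3 - <<'E'
from h import *
go((.4558,-.2502,.039),-3.09)
s=take("wrist","w9")
m=mask(s,(0,0,195),(180,45,255),(250,100,600,270))
for cen,px,w in sorted(tops(s,m,.051),key=lambda x:-x[0][1]):print(np.round(cen,4),np.round(px,1),np.round([w[:,0].min(),w[:,0].max()],4))
E
```

```text
tool_pos: [0.4523, 0.1114, 0.1377]
tool_pos: [0.4531, 0.0204, 0.138]
tool_pos: [0.454, -0.0705, 0.1382]
tool_pos: [0.4549, -0.1616, 0.1383]
tool_pos: [0.4558, -0.2529, 0.1383]
opening: 0.0218
shift [0.01  0.005 0.599] turn [-0.0001  0.0022  0.0013] pos [ 0.455  -0.2497  0.0989] rpy [-179.99    0.19   -2.98] F [0.3 0.3 0. ] op 0.0218 t 17.25
[ 0.5044 -0.2528] [316.9 180.9] [0.4897 0.5187]
[ 0.513 -0.299] [407.9 160.8] [0.5103 0.516 ]
[ 0.5284 -0.3405] [447.1 131.2] [0.4968 0.5523]
```

```bash
python3 -m creep '[{"grip":0.75,"delta_pos":[0,0.005,0.3],"rotation":[0,0,0.001]},{"grip":0.75,"delta_pos":[0,0.005,0.61],"rotation":[0,0,0.001]},{"grip":0.75,"delta_pos":[0,0.005,0.61],"rotation":[0,0,0.001]},{"grip":1,"delta_pos":[0,0.005,0.61],"rotation":[0,0,0.001]},{"grip":1,"delta_pos":[0,0.005,0.61],"rotation":[0,0,0.001]}]'|grep -E "tool_pos|^force"
python3 -m creep '[{"grip":1,"delta_pos":[0,0,0],"rotation":[0,0,0]},{"grip":1,"delta_pos":[0,0,0],"rotation":[0,0,0]},{"grip":1,"delta_pos":[0,0,0],"rotation":[0,0,0]}]'
python3 -m creep '[{"grip":1,"delta_pos":[0,0,-0.3],"rotation":[0,0,0]},{"grip":1,"delta_pos":[0,0,-0.6],"rotation":[0,0,0]},{"grip":1,"delta_pos":[0,0,-0.9],"rotation":[0,0,0]},{"grip":1,"delta_pos":[0,0,-1],"rotation":[0,0,-0.08]},{"grip":1,"delta_pos":[0,0,-1],"rotation":[0,0,-0.08]}]'|grep -E "tool_pos|grip"
for i in 1 2 3 4 5; do python3 -m creep '[{"grip":1,"delta_pos":[0.03,-0.5,0],"rotation":[0,0,0]},{"grip":1,"delta_pos":[0.03,-0.995,0],"rotation":[0,0,0]},{"grip":1,"delta_pos":[0.03,-0.995,0],"rotation":[0,0,0]}]' | grep tool_pos; done
python3 -m creep '[{"grip":1,"delta_pos":[0,0,0.3],"rotation":[0,0,0]},{"grip":1,"delta_pos":[0,0,0.6],"rotation":[0,0,0]},{"grip":1,"delta_pos":[0,0,0.6],"rotation":[0,0,0]},{"grip":1,"delta_pos":[0,0,0.6],"rotation":[0,0,0]},{"grip":1,"delta_pos":[0,0,0.6],"rotation":[0,0,0]}]'
python3 - <<'E'
from h import *
go((*fp(.002,.023),.0393),4.23)
E
```

```text
tool_pos: [0.457, -0.2512, 0.0405]
force: [0.6, 0.9, 0.9]
clock: 18.1
tool_pos: [0.4569, -0.2513, 0.0405]
orientation: [180.0, -0.2, -3.1]
force: [-1.1, 2.5, 6.9]
opening: 0.0078
gripper_force: 30.0
tool_pos: [0.4567, -0.2514, 0.1413]
gripper_force: 30.0
tool_pos: [0.4505, -0.1478, 0.1381]
tool_pos: [0.4471, -0.0481, 0.1383]
tool_pos: [0.4436, 0.0514, 0.1385]
tool_pos: [0.4398, 0.1508, 0.1384]
tool_pos: [0.436, 0.2504, 0.1383]
clock: 20.6
tool_pos: [0.4361, 0.2464, 0.0798]
orientation: [-179.9, -0.1, 4.0]
force: [-0.9, -0.6, -0.9]
opening: 0.0078
gripper_force: 30.0
shift [ 0.142 -0.049  0.405] turn [-0.0006 -0.0008 -0.0025] pos [0.4361 0.2464 0.0798] rpy [-1.7995e+02 -7.0000e-02  4.0100e+00] F [-0.9 -0.6 -0.9] op 0.0078 t 20.6
```

```bash
python3 -m creep '[{"grip":1,"delta_pos":[0.133,-0.043,0],"rotation":[0,0,-0.002]},{"grip":1,"delta_pos":[0.133,-0.043,0],"rotation":[0,0,-0.002]},{"grip":1,"delta_pos":[0.133,-0.043,0.15],"rotation":[0,0,-0.002]},{"grip":1,"delta_pos":[0.133,-0.043,0.2],"rotation":[0,0,-0.002]},{"grip":1,"delta_pos":[0.133,-0.043,0.2],"rotation":[0,0,-0.002]}]'|grep force:
python3 - <<'E'
from h import *
go((*fp(.0011,.023),.0385),4.23)
s=take("wrist","w10"); held(s,.0704)
E
```

```text
force: [-0.4, 1.0, -1.8]
gripper_force: 30.0
shift [ 0.006 -0.005  0.2  ] turn [-0.0001 -0.0001 -0.0001] pos [0.4485 0.2517 0.0585] rpy [-1.7999e+02 -1.0000e-02  4.2200e+00] F [-0.4  1.  -1.8] op 0.0081 t 21.1
divider frame y mean 0.0212 +- 0.0021 x max 0.0618 slope 0.34
block y [0.0743 0.0916] x [0.0456 0.0674]
block y [0.0282 0.0631] x [0.0455 0.0674]
block y [-0.018   0.0171] x [0.0455 0.0673]
block y [-0.0641 -0.0293] x [0.0455 0.0673]
block y [-0.0926 -0.0752] x [0.0462 0.0672]
```

Aligned with slot 2, about half inserted. Press down, release, then go for the fourth.

```bash
python3 -m creep '[{"grip":1,"delta_pos":[0,-0.006,0.1],"rotation":[0,0,0]},{"grip":1,"delta_pos":[0,-0.006,0.205],"rotation":[0,0,0]},{"grip":1,"delta_pos":[0,-0.006,0.205],"rotation":[0,0,0]}]'
python3 -m creep '[{"grip":0.75,"delta_pos":[0,0,0],"rotation":[0,0,0]},{"grip":0.75,"delta_pos":[0,0,0],"rotation":[0,0,0]},{"grip":0.75,"delta_pos":[0,0,0],"rotation":[0,0,0]}]' |grep -E "opening|tool_pos"
python3 -m creep '[{"grip":0.75,"delta_pos":[0,0,-0.4],"rotation":[0,0,0]},{"grip":0.75,"delta_pos":[0,0,-0.9],"rotation":[0,0,0]},{"grip":0.75,"delta_pos":[0,0,-1],"rotation":[0,0,0]},{"grip":0.75,"delta_pos":[0,0,-1],"rotation":[0,0,0]}]'|grep -E "tool_pos|force:"
python3 - <<'E'
from h import *
take("wrist","w11"); go((.4532,-.2959,.139),4.23)
E
```

```text
clock: 21.45
tool_pos: [0.4481, 0.2518, 0.0371]
orientation: [180.0, 0.0, 4.3]
force: [-0.4, 0.3, -1.3]
opening: 0.0077
gripper_force: 30.0
tool_pos: [0.4482, 0.2519, 0.0379]
opening: 0.0206
tool_pos: [0.4492, 0.2531, 0.1405]
force: [-1.0, -0.1, -0.4]
gripper_force: 0.0
shift [-0.355  5.471 -0.013] turn [-0.0012 -0.0009 -0.0001] pos [0.4484 0.2523 0.1387] rpy [-1.7989e+02 -8.0000e-02  4.2200e+00] F [-0.3 -0.2 -1. ] op 0.0218 t 22.2
```

```bash
for i in 1 2 3 4 5 6; do python3 -m creep '[{"grip":0.75,"delta_pos":[-0.06,0.5,0],"rotation":[0,0,0]},{"grip":0.75,"delta_pos":[-0.06,0.912,0],"rotation":[0,0,0]},{"grip":0.75,"delta_pos":[-0.06,0.912,0],"rotation":[0,0,0]}]' | grep tool_pos; done
python3 -m creep '[{"grip":0.75,"delta_pos":[0,0,0],"rotation":[0,0,0.082]},{"grip":0.75,"delta_pos":[0,0,0.4],"rotation":[0,0,0.082]},{"grip":0.75,"delta_pos":[0,0,0.4],"rotation":[0,0,0.082]},{"grip":0.75,"delta_pos":[0,0,0.4],"rotation":[0,0,0.082]}]' | grep opening
python3 - <<'E'
from h import *
go((.4532,-.2959,.039),-3.09)
s=take("wrist","w12")
m=mask(s,(0,0,195),(180,45,255),(250,100,400,270))
for cen,px,w in sorted(tops(s,m,.051),key=lambda x:-x[0][1]):print(np.round(cen,4),np.round(px,1),np.round([w[:,0].min(),w[:,0].max()],4))
E
```

```text
tool_pos: [0.447, 0.1563, 0.1361]
tool_pos: [0.4481, 0.0655, 0.1364]
tool_pos: [0.4493, -0.0253, 0.1366]
tool_pos: [0.4507, -0.1162, 0.1367]
tool_pos: [0.452, -0.2073, 0.1368]
tool_pos: [0.4532, -0.2986, 0.1367]
opening: 0.0221
shift [0.011 0.006 0.584] turn [-0.0003  0.0021  0.0003] pos [ 0.4523 -0.2953  0.0974] rpy [-179.98    0.19   -3.06] F [ 0.1 -1.2  0.4] op 0.0221 t 24.4
[ 0.5069 -0.2984] [316.2 171.1] [0.4886 0.516 ]
[ 0.5304 -0.3042] [325.2 123.5] [0.5111 0.5445]
```

```bash
python3 -m creep '[{"grip":0.75,"delta_pos":[0,0.005,0.3],"rotation":[0,0,0.001]},{"grip":0.75,"delta_pos":[0,0.005,0.6],"rotation":[0,0,0.001]},{"grip":0.75,"delta_pos":[0,0.005,0.6],"rotation":[0,0,0.001]},{"grip":1,"delta_pos":[0,0.005,0.6],"rotation":[0,0,0.001]},{"grip":1,"delta_pos":[0,0.005,0.6],"rotation":[0,0,0.001]}]'|grep -E "tool_pos|^force"
python3 -m creep '[{"grip":1,"delta_pos":[0,0,0],"rotation":[0,0,0]},{"grip":1,"delta_pos":[0,0,0],"rotation":[0,0,0]},{"grip":1,"delta_pos":[0,0,0],"rotation":[0,0,0]}]'
python3 -m creep '[{"grip":1,"delta_pos":[0,0,-0.3],"rotation":[0,0,0]},{"grip":1,"delta_pos":[0,0,-0.6],"rotation":[0,0,0]},{"grip":1,"delta_pos":[0,0,-0.9],"rotation":[0,0,0]},{"grip":1,"delta_pos":[0,0,-1],"rotation":[0,0,-0.082]},{"grip":1,"delta_pos":[0,0,-1],"rotation":[0,0,-0.082]}]'|grep -E "tool_pos|grip"
for i in 1 2 3 4 5 6; do python3 -m creep '[{"grip":1,"delta_pos":[0.06,-0.5,0],"rotation":[0,0,0]},{"grip":1,"delta_pos":[0.06,-0.99,0],"rotation":[0,0,0]},{"grip":1,"delta_pos":[0.06,-0.99,0],"rotation":[0,0,0]}]' | grep tool_pos; done
python3 -m creep '[{"grip":1,"delta_pos":[0,0,0.3],"rotation":[0,0,0]},{"grip":1,"delta_pos":[0,0,0.6],"rotation":[0,0,0]},{"grip":1,"delta_pos":[0,0,0.6],"rotation":[0,0,0]},{"grip":1,"delta_pos":[0,0,0.6],"rotation":[0,0,0]},{"grip":1,"delta_pos":[0,0,0.6],"rotation":[0,0,0]}]'
python3 - <<'E'
from h import *
go((*fp(.001,.069),.0375),4.23)
E
```

```text
tool_pos: [0.4541, -0.2971, 0.04]
force: [0.0, 0.8, 1.7]
clock: 25.25
tool_pos: [0.454, -0.2971, 0.04]
orientation: [180.0, -0.2, -3.2]
force: [-0.8, 1.5, 7.0]
opening: 0.0075
gripper_force: 30.0
tool_pos: [0.4538, -0.2972, 0.1408]
gripper_force: 30.0
tool_pos: [0.4504, -0.1938, 0.1375]
tool_pos: [0.4499, -0.0945, 0.1377]
tool_pos: [0.4493, 0.0045, 0.1379]
tool_pos: [0.4485, 0.1037, 0.1379]
tool_pos: [0.4476, 0.2029, 0.1378]
tool_pos: [0.4464, 0.3021, 0.1375]
clock: 28.05
tool_pos: [0.4465, 0.2983, 0.0793]
orientation: [-179.9, -0.1, 4.1]
force: [0.3, 0.6, -0.2]
opening: 0.0076
gripper_force: 30.0
shift [-0.01   0.002  0.418] turn [-0.0006 -0.0008 -0.0015] pos [0.4465 0.2983 0.0793] rpy [-1.7995e+02 -7.0000e-02  4.1000e+00] F [ 0.3  0.6 -0.2] op 0.0076 t 28.05
```

```bash
python3 -m creep '[{"grip":1,"delta_pos":[-0.01,0.006,0],"rotation":[0,0,-0.001]},{"grip":1,"delta_pos":[-0.01,0.006,0.1],"rotation":[0,0,-0.001]},{"grip":1,"delta_pos":[-0.01,0.006,0.2],"rotation":[0,0,-0.001]},{"grip":1,"delta_pos":[-0.01,0.006,0.2],"rotation":[0,0,-0.001]}]'|grep force:
python3 - <<'E'
from h import *
go((*fp(.001,.069),.038),4.23)
s=take("wrist","w13"); held(s,.0704)
E
```

```text
force: [-0.3, 2.7, -2.7]
gripper_force: 30.0
shift [ 0.012 -0.005  0.188] turn [ 0.0001  0.0004 -0.0001] pos [0.4445 0.2976 0.0568] rpy [1.7999e+02 3.0000e-02 4.2200e+00] F [-0.3  2.7 -2.7] op 0.0081 t 28.45
divider frame y mean 0.0673 +- 0.0022 x max 0.0613 slope 0.48
block y [0.0742 0.0914] x [0.0458 0.0672]
block y [0.028  0.0631] x [0.0456 0.0673]
block y [-0.0181  0.0171] x [0.0455 0.0674]
block y [-0.0642 -0.0293] x [0.0458 0.0674]
block y [-0.0925 -0.0752] x [0.0619 0.0672]
```

```bash
python3 -m creep '[{"grip":1,"delta_pos":[0.006,-0.008,0.1],"rotation":[0,0,0]},{"grip":1,"delta_pos":[0.006,-0.008,0.19],"rotation":[0,0,0]},{"grip":1,"delta_pos":[0.006,-0.008,0.19],"rotation":[0,0,0]}]'
python3 -m creep '[{"grip":0.75,"delta_pos":[0,0,0],"rotation":[0,0,0]},{"grip":0.75,"delta_pos":[0,0,0],"rotation":[0,0,0]},{"grip":0.75,"delta_pos":[0,0,0],"rotation":[0,0,0]}]' |grep -E "opening|tool_pos"
python3 -m creep '[{"grip":0.75,"delta_pos":[0,0,-0.4],"rotation":[0,0,0]},{"grip":0.75,"delta_pos":[0,0,-0.9],"rotation":[0,0,0]},{"grip":0.6,"delta_pos":[0,0,-1],"rotation":[0,0,0]},{"grip":0.6,"delta_pos":[0,0,-1],"rotation":[0,0,0]}]'|grep -E "tool_pos|force:"
python3 - <<'E'
from h import *
print(fp(.127,-.075),fp(.127,.075)); go((*fp(.05,-.075),.139),4.23)
E
```

```text
clock: 28.8
tool_pos: [0.4449, 0.2979, 0.0378]
orientation: [179.9, 0.1, 4.2]
force: [0.1, 0.5, -1.2]
opening: 0.0078
gripper_force: 30.0
tool_pos: [0.4453, 0.2983, 0.0391]
opening: 0.0211
tool_pos: [0.4462, 0.2996, 0.1418]
force: [0.0, 0.2, -0.3]
gripper_force: 0.0
[0.58188608 0.16377187] [0.57082202 0.31336327]
shift [0.482 1.455 0.024] turn [-0.0027 -0.0024  0.0001] pos [0.4462 0.2996 0.1418] rpy [-179.76   -0.22    4.24] F [ 0.   0.2 -0.3] op 0.0317 t 29.5
```

```bash
python3 -m creep '[{"grip":0.6,"delta_pos":[-0.3,0.69,-0.5],"rotation":[0,0,0]},{"grip":0.6,"delta_pos":[-0.3,0.69,-1],"rotation":[0,0,0]},{"grip":0.6,"delta_pos":[-0.3,0.69,-1],"rotation":[0,0,0]},{"grip":0.6,"delta_pos":[-0.3,0.69,-1],"rotation":[0,0,0]},{"grip":0.6,"delta_pos":[-0.3,0.69,-1],"rotation":[0,0,0]}]'|grep tool_pos
python3 - <<'E'
from h import *
s=take("wrist","w14"); go((*fp(.05,-.075),.139),4.23)
h=cv2.cvtColor(s["color"],cv2.COLOR_RGB2HSV)
for X in (fp(.127,-.075),fp(.127,.075)): print(proj(s,[*X,.052],True))
c=proj(s,[*fp(.127,-.075),.052],True)[0].astype(int); print(h[c[1]-12:c[1]+13:3,c[0]-15:c[0]+16:3,2])
E
```

```text
tool_pos: [0.4202, 0.2272, 0.2386]
shift [0.8   0.749 0.988] turn [ 0.0004  0.0008 -0.0002] pos [0.42   0.227  0.2378] rpy [1.7997e+02 8.0000e-02 4.2100e+00] F [-0.3 -0.7  0. ] op 0.0354 t 30.05
[[403.60566142  43.61158279]]
[[231.45111067  43.98085091]]
[[177 179 177 178 175 175 175  88  36  31  44]
 [238 238 238 238 238 238 142  32  30  29  29]
 [237 239 239 238 237 144  34  33  34  26  38]
 [237 237 239 239 155  29  35  30  27  94 144]
 [238 236  98 103  38  38  31  27  74 239 134]
 [236  89 125  35  40  32  23  86 238 180 116]
 [ 77  91  31  38  31  24  28 237 229 148 116]
 [ 61  26  35  30  26  34  90 146 148 147 123]
 [ 26  38  32  29  27  98 119 148 146 147 118]]
```

View pics/w14.png

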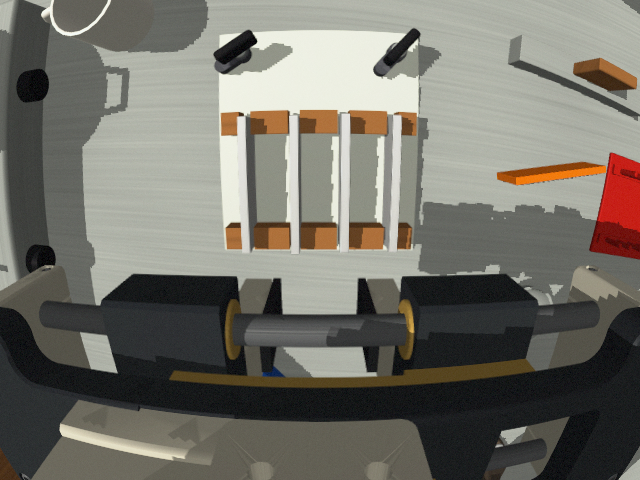

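All four dividers stand in their slots. Next I'll measure the fin angles.

```bash
cat >> h.py <<'E'
def fins(s,z=.052,vmax=48):
    for nm,y in(("a",-.075),("b",.075)):
        c=proj(s,[*fp(.127,y),z],True)[0].astype(int); k=int(28*.35/abs((-s["R"].T@s["t"])[2]))
        roi=(max(c[0]-k,0),max(c[1]-k,0),c[0]+k,c[1]+k)
        m=mask(s,(0,0,0),(180,255,vmax),roi)
        L=max(tops(s,m,z,amin=30),key=lambda x:len(x[2]),default=None)
        if L is None: print(nm,"none");continue
        f=(inframe(L[2])*1000).astype(np.float32)
        (cx,cy),(w,h),a=cv2.minAreaRect(f); B=cv2.boxPoints(((cx,cy),(w,h),a)); e=B[1]-B[0] if np.linalg.norm(B[1]-B[0])>np.linalg.norm(B[2]-B[1]) else B[2]-B[1]
        # arm dir at th: (-sin th, cos th)
        th=np.arctan2(-e[0],e[1])%np.pi
        print("cam",nm,"ctr",np.round([cx,cy],1),"size",np.round([w,h],1),"theta",round(float(th),3))
E
python3 - <<'E'
from h import *
fins(load("w14")); fins(load("w1"))
E
```

```text
cam a ctr [123.2 -74.2] size [11.8 44.3] theta 0.836
cam b ctr [119.5  69.6] size [24.5 38.6] theta 0.554
cam a ctr [123. -74.] size [12.2 43.9] theta 0.831
cam b ctr [119.8  69.7] size [24.8 38.1] theta 0.57
```

```bash
python3 -m creep '[{"grip":0.6,"delta_pos":[0.8,0.75,0],"rotation":[0,0,0.095]},{"grip":0.6,"delta_pos":[0.8,0.75,0],"rotation":[0,0,0.19]},{"grip":0.6,"delta_pos":[0.8,0.75,0],"rotation":[0,0,0.285]},{"grip":0.6,"delta_pos":[0.8,0.75,0],"rotation":[0,0,0.38]},{"grip":0.6,"delta_pos":[0.8,0.75,0],"rotation":[0,0,0.469]}]'
python3 - <<'E'
from h import *
from plant import ctrl
print(ctrl.get_obs()["joint_pos"].round(1))
go((*fp(.127,-.075),.12),4.23-42.2)
E
```

```text
clock: 30.55
tool_pos: [0.5057, 0.1578, 0.2362]
orientation: [179.7, 0.1, -38.4]
force: [-0.6, 1.0, 0.1]
opening: 0.035
gripper_force: 0.0
[ 38.5   7.5 -18.4  -0.  -64.3  13.1]
shift [ 0.562 -0.526  1.159] turn [ 0.0028  0.0009 -0.0049] pos [0.5057 0.1578 0.2362] rpy [ 1.7975e+02  8.0000e-02 -3.8410e+01] F [-0.6  1.   0.1] op 0.035 t 30.55
```

```bash
python3 -m creep '[{"grip":0.6,"delta_pos":[0.56,-0.525,0],"rotation":[0,0,-0.004]},{"grip":0.6,"delta_pos":[0.56,-0.525,0],"rotation":[0,0,-0.004]},{"grip":0.6,"delta_pos":[0.56,-0.525,0.5],"rotation":[0,0,-0.004]},{"grip":0.6,"delta_pos":[0.56,-0.525,0.9],"rotation":[0,0,-0.004]},{"grip":0.6,"delta_pos":[0.56,-0.525,0.9],"rotation":[0,0,-0.004]}]'|grep tool_pos
python3 - <<'E'
from h import *
s=take("wrist","w15")
go((*fp(.127,-.075),.048),4.23-42.2)
E
```

```text
tool_pos: [0.5781, 0.1634, 0.1409]
shift [ 0.019 -0.014  0.969] turn [0.0054 0.0019 0.0039] pos [0.5802 0.1643 0.1449] rpy [ 1.7951e+02  1.7000e-01 -3.7620e+01] F [0.5 0.4 0.8] op 0.035 t 31.1
```

View pics/w15.png

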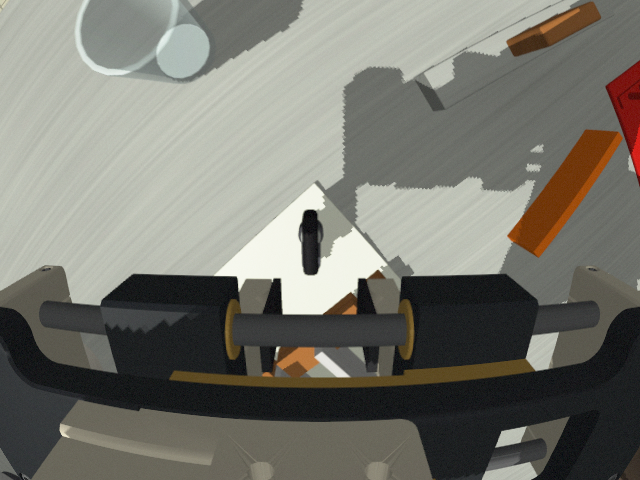

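The fin at (311,240) sits between the jaws and is aligned with them. Descend, grip, and swing it to about 0.3 rad.

```bash
python3 -m creep '[{"grip":0.6,"delta_pos":[0.015,-0.012,0.3],"rotation":[0,0,0]},{"grip":0.6,"delta_pos":[0.015,-0.012,0.6],"rotation":[0,0,0]},{"grip":0.6,"delta_pos":[0.015,-0.012,0.95],"rotation":[0,0,0]},{"grip":0.6,"delta_pos":[0.015,-0.012,0.95],"rotation":[0,0,0]},{"grip":1,"delta_pos":[0.015,-0.012,0.95],"rotation":[0,0,0]}]'|grep -E "tool_pos|force:"
python3 -m creep '[{"grip":1,"delta_pos":[0,0,0],"rotation":[0,0,0]},{"grip":1,"delta_pos":[0,0,0],"rotation":[0,0,0]},{"grip":1,"delta_pos":[0,0,0],"rotation":[0,0,0]},{"grip":1,"delta_pos":[0,0,0],"rotation":[0,0,0]}]'
python3 - <<'E'
from h import *
go((*fp(.127,-.075),.048),4.23-73)
E
```

```text
tool_pos: [0.5851, 0.166, 0.0556]
force: [0.2, 0.8, 0.9]
gripper_force: 0.0
clock: 32.0
tool_pos: [0.584, 0.1646, 0.0558]
orientation: [180.0, -0.0, -37.6]
force: [-3.3, -3.8, 7.5]
opening: 0.0099
gripper_force: 30.0
shift [-0.011  0.019  0.078] turn [ 2.000e-04 -4.000e-04  3.463e-01] pos [0.584  0.1646 0.0558] rpy [ 1.7998e+02 -3.0000e-02 -3.7610e+01] F [-3.3 -3.8  7.5] op 0.0099 t 32.0
```

```bash
python3 -m creep '[{"grip":1,"delta_pos":[-0.005,0.01,0],"rotation":[0,0,0.08]},{"grip":1,"delta_pos":[-0.01,0.015,0],"rotation":[0,0,0.16]},{"grip":1,"delta_pos":[-0.01,0.015,0],"rotation":[0,0,0.24]},{"grip":1,"delta_pos":[-0.01,0.015,0],"rotation":[0,0,0.32]},{"grip":1,"delta_pos":[-0.01,0.015,0],"rotation":[0,0,0.34]}]'
python3 -m creep '[{"grip":0.6,"delta_pos":[0,0,0],"rotation":[0,0,0]},{"grip":0.6,"delta_pos":[0,0,0],"rotation":[0,0,0]},{"grip":0.6,"delta_pos":[0,0,0],"rotation":[0,0,0]},{"grip":0.6,"delta_pos":[0,0,0],"rotation":[0,0,0]}]'
python3 -m creep '[{"grip":0.6,"delta_pos":[0,0,-0.3],"rotation":[0,0,0]},{"grip":0.6,"delta_pos":[0,0,-0.6],"rotation":[0,0,0]},{"grip":0.4,"delta_pos":[0,0,-1],"rotation":[0,0,0]},{"grip":0.4,"delta_pos":[0,0,-1],"rotation":[0,0,0]}]'
python3 - <<'E'
from h import *
s=take("wrist","w16"); fins(s)
go((.6,-.01,.2),-4)
E
```

```text
clock: 32.5
tool_pos: [0.5835, 0.1645, 0.0558]
orientation: [-179.9, -0.0, -68.5]
force: [1.2, -3.2, 4.5]
opening: 0.0097
gripper_force: 30.0
clock: 32.9
tool_pos: [0.5824, 0.165, 0.0541]
orientation: [-180.0, 0.0, -68.2]
force: [0.0, -0.3, -0.9]
opening: 0.0337
gripper_force: 0.0
clock: 33.3
tool_pos: [0.5853, 0.1663, 0.1598]
orientation: [-179.5, 0.0, -68.1]
force: [0.5, -0.0, -0.3]
opening: 0.0455
gripper_force: 0.0
cam a ctr [127.9 -77.7] size [12.2 40.7] theta 0.31
cam b ctr [129.3  76. ] size [59.4 39.4] theta 1.88
shift [ 1.691  0.503 -0.432] turn [-0.0036 -0.0016 -0.713 ] pos [0.584  0.1658 0.1572] rpy [-1.7967e+02  5.0000e-02 -6.8170e+01] F [-0.1 -0.4 -0.8] op 0.0492 t 33.35
```

```bash
python3 -m creep '[{"grip":0.4,"delta_pos":[0,0,-0.5],"rotation":[0,0,0.09]},{"grip":0.4,"delta_pos":[0.5,0.1,-0.93],"rotation":[0,0,0.18]},{"grip":0.4,"delta_pos":[0.95,0.22,-0.93],"rotation":[0,0,0.27]},{"grip":0.4,"delta_pos":[1,0.25,-0.93],"rotation":[0,0,0.3]},{"grip":0.4,"delta_pos":[1,0.25,-0.93],"rotation":[0,0,0.3]}]'
python3 -m creep '[{"grip":0.4,"delta_pos":[0,0,0],"rotation":[0,0,0]},{"grip":0.4,"delta_pos":[0,0,0],"rotation":[0,0,0]}]' | grep tool_pos
python3 - <<'E'
from h import *
s=take("wrist","w17")
h=cv2.cvtColor(s["color"],cv2.COLOR_RGB2HSV)
m=mask(s,(8,100,60),(20,255,255),(0,0,640,270))
for z in (.076,): 
  for cen,px,w in tops(s,m,z,amin=80): print("rib",np.round(cen,4),np.round(px,1),cv2.minAreaRect((w*1000).astype(np.float32)),np.median(h[m>0],axis=0))
E
```

```text
clock: 33.85
tool_pos: [0.596, 0.0606, 0.2466]
orientation: [180.0, -0.0, -95.4]
force: [-0.1, 0.0, -0.5]
opening: 0.0528
gripper_force: 0.0
tool_pos: [0.596, 0.0634, 0.246]
rib [0.4299 0.1139] [496.2 262.3] ((429.85174560546875, 113.10392761230469), (15.10773754119873, 29.12566566467285), 83.2782974243164) [ 14. 224. 121.]
rib [ 0.5008 -0.023 ] [421.3 115. ] ((500.9839172363281, -22.63968276977539), (17.651599884033203, 114.29608917236328), 14.029886245727539) [ 14. 224. 121.]
rib [ 0.6026 -0.0642] [295.2  74.9] ((602.7011108398438, -64.15218353271484), (61.549110412597656, 14.676639556884766), 85.08622741699219) [ 14. 224. 121.]
```

View pics/w17.png

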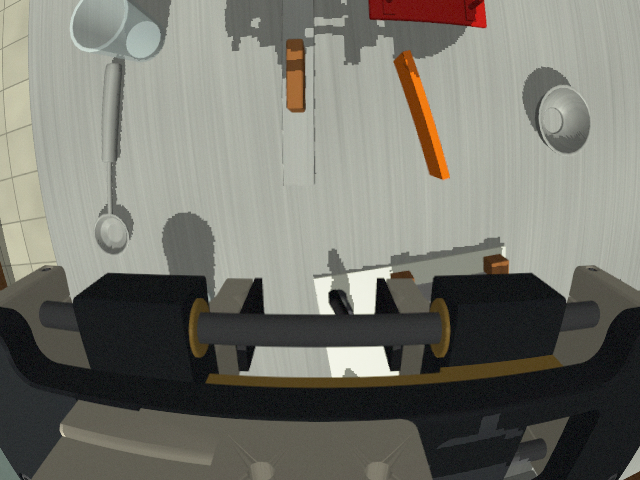

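```bash
python3 - <<'E'
from h import *
s=load("w17"); e=onz(s,[[283,185],[314,185]],.028,True); print(e, e.mean(0)[:2]-[.6026,-.0642])
go((.6026,-.0642,.15),-94.9)
E
python3 -m creep '[{"grip":0.4,"delta_pos":[0.6,-0.06,0],"rotation":[0,0,-0.005]},{"grip":0.4,"delta_pos":[0.6,-0.06,0],"rotation":[0,0,-0.005]}]' | grep tool_pos
python3 -m creep '[{"grip":0.4,"delta_pos":[0.67,0,0.5],"rotation":[0,0,0]},{"grip":0.4,"delta_pos":[0.67,0,0.95],"rotation":[0,0,0]},{"grip":0.4,"delta_pos":[0.67,0,0.95],"rotation":[0,0,0]},{"grip":0.4,"delta_pos":[0.67,0,0.95],"rotation":[0,0,0]}]' | grep tool_pos
python3 - <<'E'
from h import *
s=take("wrist","w18"); a=load("w17"); go((.6026,-.0642,.068),-94.9)
m=mask(s,(8,100,60),(20,255,255),(200,0,400,270))
for cen,px,w in tops(s,m,.076,amin=80): print(np.round(cen,4),np.round(px,1),cv2.minAreaRect((w*1000).astype(np.float32)))
def top(s,roi):
    q=np.argwhere(mask(s,(8,100,60),(20,255,255),roi)>0)[:,::-1]; return q[q[:,1]<q[:,1].min()+2].mean(0)
p,q=top(a,(270,20,320,120)),top(s,(200,0,400,270)); print(p,q)
c1,d1=ray(a,p,True);c2,d2=ray(s,q,True);print(tri((c1,d1[0]),(c2,d2[0])))
E
```

```text
[[0.62649816 0.03238989 0.028     ]
 [0.59681017 0.0352264  0.028     ]] [0.00905417 0.09800814]
shift [ 1.266 -0.181  0.962] turn [ 0.0008 -0.0003 -0.0024] pos [0.596  0.0635 0.2462] rpy [ 1.7993e+02 -3.0000e-02 -9.5110e+01] F [-0.1 -0.1  0.2] op 0.0527 t 34.1
tool_pos: [0.5964, 0.0011, 0.2464]
tool_pos: [0.589, -0.0649, 0.1484]
shift [-0.012 -0.122  0.828] turn [ 0.002  -0.0007  0.0017] pos [ 0.5907 -0.0643  0.1508] rpy [ 1.7982e+02 -6.0000e-02 -9.4750e+01] F [ 0.2 -0.2  0.1] op 0.0523 t 34.75
[ 0.6014 -0.0824] [292.9 236.7] ((601.4281005859375, -82.94509887695312), (40.114017486572266, 14.484041213989258), 85.10887145996094)
[294.72413793  39.55172414] [295.25714286 203.51428571]
[ 0.60017279 -0.0992006   0.05727433]
```

```bash
python3 -m creep '[{"grip":0.5,"delta_pos":[0.005,-0.122,0],"rotation":[0,0,0.002]},{"grip":0.5,"delta_pos":[0.005,-0.122,0.4],"rotation":[0,0,0.002]},{"grip":0.5,"delta_pos":[0.005,-0.122,0.87],"rotation":[0,0,0.002]},{"grip":0.5,"delta_pos":[0.005,-0.122,0.87],"rotation":[0,0,0.002]},{"grip":0.5,"delta_pos":[0.005,-0.122,0.87],"rotation":[0,0,0.002]}]'
python3 - <<'E'
from h import *
go((.6028,-.066,.063),-94.9)
E
```

```text
clock: 35.25
tool_pos: [0.6047, -0.0653, 0.0664]
orientation: [-180.0, -0.0, -94.8]
force: [1.1, -0.0, 0.1]
opening: 0.0438
gripper_force: 0.0
shift [0.009 0.019 0.034] turn [-0.0002 -0.0004  0.0006] pos [ 0.6047 -0.0653  0.0664] rpy [-1.7998e+02 -4.0000e-02 -9.4850e+01] F [ 1.1 -0.   0.1] op 0.0438 t 35.25
```

```bash
python3 -m creep '[{"grip":0.5,"delta_pos":[0.009,0.019,0.034],"rotation":[0,0,0]},{"grip":0.5,"delta_pos":[0.009,0.019,0.034],"rotation":[0,0,0]},{"grip":1,"delta_pos":[0.009,0.019,0.034],"rotation":[0,0,0]},{"grip":1,"delta_pos":[0.009,0.019,0.034],"rotation":[0,0,0]},{"grip":1,"delta_pos":[0.009,0.019,0.034],"rotation":[0,0,0]}]' | grep -E "opening|force"
python3 -m creep '[{"grip":1,"delta_pos":[0,0,0],"rotation":[0,0,0]},{"grip":1,"delta_pos":[0,0,0],"rotation":[0,0,0]},{"grip":1,"delta_pos":[0,0,0],"rotation":[0,0,0]},{"grip":1,"delta_pos":[0,0,0],"rotation":[0,0,0]},{"grip":1,"delta_pos":[0,0,0],"rotation":[0,0,0]}]'
python3 -m creep '[{"grip":1,"delta_pos":[0,0,-0.3],"rotation":[0,0,0]},{"grip":1,"delta_pos":[0,0,-0.6],"rotation":[0,0,0]},{"grip":1,"delta_pos":[0,0,-0.9],"rotation":[0,0,0]},{"grip":1,"delta_pos":[0,0,-0.95],"rotation":[0,0,-0.05]},{"grip":1,"delta_pos":[0,0,-0.95],"rotation":[0,0,-0.1]}]'
python3 - <<'E'
from h import *
go((*fp(.085,0),.12),-85.77)
E
```

```text
force: [0.0, 0.9, 0.8]
opening: 0.0251
gripper_force: 0.0
clock: 36.25
tool_pos: [0.6018, -0.0666, 0.0619]
orientation: [-180.0, 0.0, -94.9]
force: [2.0, -0.7, 2.3]
opening: 0.0138
gripper_force: 30.0
clock: 36.75
tool_pos: [0.6011, -0.0665, 0.1575]
orientation: [-180.0, 0.0, -85.8]
force: [-0.2, 0.2, -4.3]
opening: 0.0138
gripper_force: 30.0
shift [-3.06   0.443  0.376] turn [-0.0003  0.0004 -0.0002] pos [ 0.6011 -0.0665  0.1575] rpy [-1.7997e+02  4.0000e-02 -8.5790e+01] F [-0.2  0.2 -4.3] op 0.0138 t 36.75
```

```bash
for i in 1 2 3 4; do python3 -m creep '[{"grip":1,"delta_pos":[-0.4,0.05,0],"rotation":[0,0,0]},{"grip":1,"delta_pos":[-0.765,0.11,0],"rotation":[0,0,0]},{"grip":1,"delta_pos":[-0.765,0.11,0],"rotation":[0,0,0]}]'|grep tool_pos; done
python3 -m creep '[{"grip":1,"delta_pos":[0,0,0],"rotation":[0,0,0]},{"grip":1,"delta_pos":[0,0,0.2],"rotation":[0,0,0]},{"grip":1,"delta_pos":[0,0,0.2],"rotation":[0,0,0]}]'
python3 - <<'E'
from h import *
go((*fp(.085,0),.08),-85.77)
s=take("wrist","w19"); fins(s)
h=cv2.cvtColor(s["color"],cv2.COLOR_RGB2HSV)
E
```

```text
tool_pos: [0.5831, 0.0118, 0.1556]
tool_pos: [0.5672, 0.0872, 0.1558]
tool_pos: [0.5511, 0.1626, 0.1559]
tool_pos: [0.535, 0.238, 0.1559]
clock: 38.25
tool_pos: [0.5343, 0.2332, 0.134]
orientation: [179.7, -0.2, -86.0]
force: [0.1, -0.2, -4.9]
opening: 0.014
gripper_force: 30.0
shift [-0.024 -0.006  0.54 ] turn [ 0.0031 -0.0017 -0.0031] pos [0.5343 0.2332 0.134 ] rpy [ 1.7972e+02 -1.5000e-01 -8.6050e+01] F [ 0.1 -0.2 -4.9] op 0.014 t 38.25
cam a ctr [125.1 -76. ] size [12.7 38.7] theta 0.314
cam b ctr [132.4  66. ] size [43.  45.4] theta 1.558
```

View pics/w19.png

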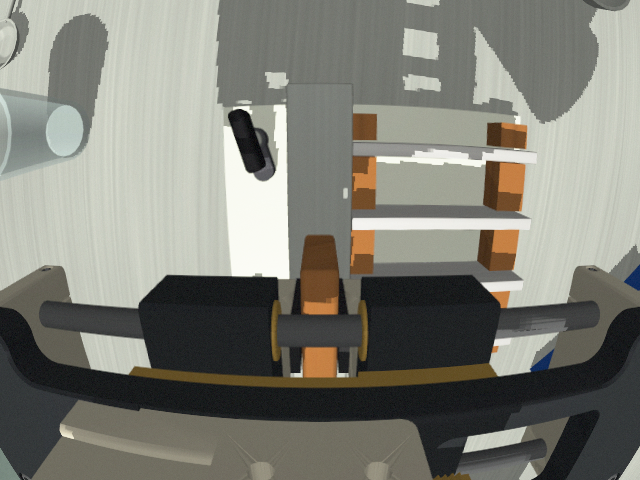

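The bar is held level, just outside the comb face, and both cams are clear. Lowering it to just above the plate.

```bash
python3 -m creep '[{"grip":1,"delta_pos":[-0.024,-0.006,0.2],"rotation":[0,0,-0.003]},{"grip":1,"delta_pos":[-0.024,-0.006,0.4],"rotation":[0,0,-0.003]},{"grip":1,"delta_pos":[-0.024,-0.006,0.62],"rotation":[0,0,-0.003]},{"grip":1,"delta_pos":[-0.024,-0.006,0.62],"rotation":[0,0,-0.003]},{"grip":1,"delta_pos":[-0.024,-0.006,0.62],"rotation":[0,0,-0.003]}]'
python3 - <<'E'
from h import *
go((*fp(.082,0),.066),-85.77)
s=take("wrist","w20")
# bar far end/edges at z of top, rows sample: print grey profile along a row
from plant import ctrl
zt=ctrl.get_obs()["tool_pos"][2]-.062+.028
for fy in (-.05,-.07,-.09):
    xs=np.arange(.060,.106,.0015); P=np.array([[*fp(x,fy),zt] for x in xs]); px=proj(s,P,True).round().astype(int)
    hsv=cv2.cvtColor(s["color"],cv2.COLOR_RGB2HSV)
    print(fy,[(round(x*1000),int(hsv[v,u,1]),int(hsv[v,u,2])) for x,(u,v) in zip(xs,px)][::1])
E
```

```text
clock: 38.8
tool_pos: [0.5368, 0.2374, 0.0753]
orientation: [180.0, -0.0, -85.7]
force: [1.1, 0.2, -3.0]
opening: 0.0139
gripper_force: 30.0
shift [0.018 0.054 0.093] turn [ 0.0001 -0.0004  0.0008] pos [0.5368 0.2374 0.0753] rpy [ 1.7999e+02 -4.0000e-02 -8.5700e+01] F [ 1.1  0.2 -3. ] op 0.0139 t 38.8
-0.05 [(60, 164, 121), (62, 164, 123), (63, 158, 124), (64, 156, 124), (66, 161, 125), (68, 162, 124), (69, 157, 78), (70, 117, 83), (72, 12, 127), (74, 15, 132), (75, 8, 127), (77, 14, 125), (78, 16, 130), (80, 17, 132), (81, 10, 130), (83, 8, 131), (84, 14, 132), (86, 12, 131), (87, 18, 131), (89, 10, 127), (90, 15, 133), (92, 15, 132), (93, 12, 131), (95, 11, 134), (96, 8, 128), (98, 14, 131), (99, 10, 130), (101, 8, 122), (102, 22, 210), (104, 19, 227), (105, 9, 246)]
-0.07 [(60, 5, 159), (62, 10, 133), (63, 16, 97), (64, 11, 96), (66, 5, 97), (68, 20, 178), (69, 20, 177), (70, 23, 175), (72, 14, 125), (74, 12, 132), (75, 8, 133), (77, 10, 131), (78, 8, 129), (80, 13, 134), (81, 13, 134), (83, 6, 133), (84, 14, 132), (86, 14, 130), (87, 10, 133), (89, 12, 130), (90, 12, 133), (92, 14, 132), (93, 14, 131), (95, 10, 130), (96, 12, 131), (98, 8, 132), (99, 12, 129), (101, 14, 128), (102, 23, 175), (104, 19, 175), (105, 22, 177)]
-0.09 [(60, 160, 123), (62, 165, 125), (63, 160, 124), (64, 165, 124), (66, 165, 122), (68, 162, 121), (69, 104, 93), (70, 20, 178), (72, 14, 129), (74, 13, 134), (75, 10, 131), (77, 11, 135), (78, 9, 137), (80, 15, 134), (81, 10, 134), (83, 13, 140), (84, 11, 136), (86, 6, 133), (87, 13, 137), (89, 11, 134), (90, 11, 137), (92, 10, 132), (93, 11, 135), (95, 11, 134), (96, 9, 135), (98, 10, 134), (99, 13, 137), (101, 6, 118), (102, 20, 178), (104, 20, 178), (105, 21, 179)]
```

```bash
python3 -m creep '[{"grip":1,"delta_pos":[0.018,0.01,0.07],"rotation":[0,0,0]},{"grip":1,"delta_pos":[0.018,0.03,0.07],"rotation":[0,0,0]},{"grip":1,"delta_pos":[0.018,0.047,0.07],"rotation":[0,0,0]},{"grip":1,"delta_pos":[0.018,0.047,0.07],"rotation":[0,0,0]},{"grip":1,"delta_pos":[0.018,0.047,0.07],"rotation":[0,0,0]}]'
python3 - <<'E'
from h import *
go((*fp(.082,0),.066),-85.77)
E
```

```text
clock: 39.35
tool_pos: [0.5329, 0.2361, 0.0685]
orientation: [-179.9, 0.0, -85.7]
force: [4.7, -1.2, -5.1]
opening: 0.0135
gripper_force: 30.0
shift [0.008 0.015 0.025] turn [-0.0016  0.0005  0.0012] pos [0.5329 0.2361 0.0685] rpy [-1.7986e+02  5.0000e-02 -8.5660e+01] F [ 4.7 -1.2 -5.1] op 0.0135 t 39.35
```

```bash
python3 -m creep '[{"grip":1,"delta_pos":[0.005,0.005,0.015],"rotation":[0,0,0]},{"grip":1,"delta_pos":[0.005,0.01,0.03],"rotation":[0,0,0]},{"grip":1,"delta_pos":[0.005,0.01,0.03],"rotation":[0,0,0]},{"grip":1,"delta_pos":[0.005,0.01,0.03],"rotation":[0,0,0]}]'
python3 - <<'E'
from h import *
go((*fp(.082,0),.066),-85.77)
s=take("wrist","w21"); hsv=cv2.cvtColor(s["color"],cv2.COLOR_RGB2HSV)
zt=.032
for fy in (-.04,-.05,-.06,-.08,-.09,-.095):
    xs=np.arange(.060,.106,.0005); px=proj(s,np.array([[*fp(x,fy),zt] for x in xs]),True).round().astype(int)
    S=hsv[px[:,1],px[:,0],1].astype(int);V=hsv[px[:,1],px[:,0],2].astype(int); g=xs[(S<25)&(abs(V-np.median(V))<14)]*1000
    print(fy,g.min().round(1),g.max().round(1),np.median(V))
ys=np.arange(-.115,-.06,.0005);px=proj(s,np.array([[*fp(.082,y),zt] for y in ys]),True).round().astype(int);print([(round(y*1e3,1),int(hsv[v,u,2])) for y,(u,v) in zip(ys,px)][:40:2])
E
```

```text
clock: 39.75
tool_pos: [0.5328, 0.2362, 0.0662]
orientation: [-179.8, 0.1, -85.6]
force: [7.1, -1.6, 0.9]
opening: 0.014
gripper_force: 30.0
shift [0.008 0.014 0.002] turn [-0.0028  0.0012  0.0015] pos [0.5328 0.2362 0.0662] rpy [-1.7975e+02  1.1000e-01 -8.5640e+01] F [ 7.1 -1.6  0.9] op 0.014 t 39.75
-0.04 68.0 97.0 130.0
-0.05 68.0 97.5 131.0
-0.06 68.0 97.0 132.0
-0.08 68.0 96.5 135.0
-0.09 68.0 97.5 136.0
-0.095 67.5 96.5 138.0
[(np.float64(-115.0), 130), (np.float64(-114.0), 129), (np.float64(-113.0), 128), (np.float64(-112.0), 130), (np.float64(-111.0), 128), (np.float64(-110.0), 128), (np.float64(-109.0), 130), (np.float64(-108.0), 129), (np.float64(-107.0), 129), (np.float64(-106.0), 128), (np.float64(-105.0), 130), (np.float64(-104.0), 130), (np.float64(-103.0), 130), (np.float64(-102.0), 127), (np.float64(-101.0), 130), (np.float64(-100.0), 128), (np.float64(-99.0), 128), (np.float64(-98.0), 122), (np.float64(-97.0), 135), (np.float64(-96.0), 136)]
```

```bash
python3 -m creep '[{"grip":0.65,"delta_pos":[0,0,0],"rotation":[0,0,0]},{"grip":0.65,"delta_pos":[0,0,0],"rotation":[0,0,0]},{"grip":0.65,"delta_pos":[0,0,0],"rotation":[0,0,0]},{"grip":0.65,"delta_pos":[0,0,0],"rotation":[0,0,0]}]'
python3 -m creep '[{"grip":0.65,"delta_pos":[0,0,-0.1],"rotation":[0,0,0]},{"grip":0.65,"delta_pos":[0,0,-0.4],"rotation":[0,0,0]},{"grip":0.65,"delta_pos":[0,0,-0.9],"rotation":[0,0,0]},{"grip":0.6,"delta_pos":[0,0,-1],"rotation":[0,0,0]},{"grip":0.6,"delta_pos":[0,0,-1],"rotation":[0,0,0]}]'
python3 - <<'E'
from h import *
s=take("wrist","w22"); fins(s)
m=mask(s,(8,100,60),(20,255,255),(250,0,400,270))
go((*fp(.127,-.075),.15),4.23-72.2)
hsv=cv2.cvtColor(s["color"],cv2.COLOR_RGB2HSV)
for fy in (-.05,-.07,-.09):
    xs=np.arange(.060,.106,.0005); px=proj(s,np.array([[*fp(x,fy),.032] for x in xs]),True).round().astype(int)
    S=hsv[px[:,1],px[:,0],1].astype(int);V=hsv[px[:,1],px[:,0],2].astype(int); g=xs[(S<25)&(abs(V-np.median(V))<14)]*1000
    print(fy,g.min().round(1),g.max().round(1),np.median(V))
E
```

```text
clock: 40.2
tool_pos: [0.5304, 0.2351, 0.0646]
orientation: [180.0, -0.0, -85.7]
force: [0.2, -0.1, -0.5]
opening: 0.0304
gripper_force: 0.0
clock: 40.7
tool_pos: [0.532, 0.2362, 0.1682]
orientation: [-179.7, 0.2, -85.7]
force: [0.0, -1.0, -0.6]
opening: 0.0344
gripper_force: 0.0
cam a ctr [124.4 -76.1] size [12.8 38.7] theta 0.305
cam b ctr [124.9  55.2] size [44.8 17.2] theta 1.59
shift [ 0.755 -0.452  0.162] turn [-0.0016  0.001  -0.1967] pos [0.5311 0.2356 0.1662] rpy [-1.7988e+02  1.1000e-01 -8.5670e+01] F [-0.4  0.1 -0.7] op 0.0347 t 40.75
-0.05 68.0 97.0 192.0
-0.07 61.0 96.5 199.0
-0.09 68.5 82.0 189.5
```

```bash
python3 -m creep '[{"grip":0.73,"delta_pos":[0.3,-0.2,0],"rotation":[0,0,-0.09]},{"grip":0.73,"delta_pos":[0.6,-0.4,0],"rotation":[0,0,-0.18]},{"grip":0.73,"delta_pos":[0.755,-0.45,0],"rotation":[0,0,-0.195]},{"grip":0.73,"delta_pos":[0.755,-0.45,0.3],"rotation":[0,0,-0.195]},{"grip":0.73,"delta_pos":[0.755,-0.45,0.3],"rotation":[0,0,-0.195]}]'|grep tool_pos
python3 -m creep '[{"grip":0.73,"delta_pos":[0,0,0],"rotation":[0,0,0]},{"grip":0.73,"delta_pos":[0,0,0],"rotation":[0,0,0]}]'
python3 - <<'E'
from h import *
go((*fp(.127,-.075),.062),4.23-72.2)
s=take("wrist","w23"); fins(s)
E
```

```text
tool_pos: [0.5787, 0.1613, 0.1302]
clock: 41.45
tool_pos: [0.5816, 0.1638, 0.1353]
orientation: [-180.0, -0.0, -68.1]
force: [0.2, 1.3, 0.3]
opening: 0.0235
gripper_force: 0.0
shift [ 0.001 -0.003  0.733] turn [-0.0002 -0.0002 -0.0012] pos [0.5816 0.1638 0.1353] rpy [-1.7999e+02 -2.0000e-02 -6.8080e+01] F [0.2 1.3 0.3] op 0.0235 t 41.45
cam a ctr [127.5 -78. ] size [12.9 41.3] theta 0.314
cam b ctr [134.1  54.1] size [59.6 34. ] theta 1.904
```

Well positioned. Descend, grip and turn cam_a in two calls.

```bash
python3 -m creep '[{"grip":0.73,"delta_pos":[0,0,0.3],"rotation":[0,0,0]},{"grip":0.73,"delta_pos":[0,0,0.6],"rotation":[0,0,0]},{"grip":0.73,"delta_pos":[0,0,0.75],"rotation":[0,0,0]},{"grip":0.73,"delta_pos":[0,0,0.75],"rotation":[0,0,0]},{"grip":1,"delta_pos":[0,0,0.75],"rotation":[0,0,0]}]'|grep -E "tool_pos|force:"
python3 -m creep '[{"grip":1,"delta_pos":[0,0,0],"rotation":[0,0,0]},{"grip":1,"delta_pos":[0,0,0],"rotation":[0,0,0]},{"grip":1,"delta_pos":[0,0,0],"rotation":[0,0,0]}]'
python3 - <<'E'
from h import *
go((*fp(.127,-.075),.062),4.23)
E
```

```text
tool_pos: [0.5819, 0.1639, 0.0607]
force: [0.9, 0.5, 0.4]
gripper_force: 0.0
clock: 42.3
tool_pos: [0.5833, 0.1645, 0.0614]
orientation: [-179.7, 0.0, -68.1]
force: [4.4, 2.2, 1.5]
opening: 0.0101
gripper_force: 30.0
shift [ 0.001  0.016 -0.006] turn [-0.0029 -0.0017 -0.8036] pos [0.5833 0.1645 0.0614] rpy [-1.7972e+02  3.0000e-02 -6.8100e+01] F [4.4 2.2 1.5] op 0.0101 t 42.3
```

```bash
python3 -m creep '[{"grip":1,"delta_pos":[0,0.01,0],"rotation":[0,0,-0.08]},{"grip":1,"delta_pos":[0,0.01,0],"rotation":[0,0,-0.16]},{"grip":1,"delta_pos":[0,0.01,0],"rotation":[0,0,-0.24]},{"grip":1,"delta_pos":[0,0.01,0],"rotation":[0,0,-0.32]},{"grip":1,"delta_pos":[0,0.01,0],"rotation":[0,0,-0.4]}]' | grep -E "tool_pos|orient|force:"
python3 -m creep '[{"grip":1,"delta_pos":[0,0,0],"rotation":[0,0,-0.08]},{"grip":1,"delta_pos":[0,0,0],"rotation":[0,0,-0.16]},{"grip":1,"delta_pos":[0,0,0],"rotation":[0,0,-0.24]},{"grip":1,"delta_pos":[0,0,0],"rotation":[0,0,-0.32]},{"grip":1,"delta_pos":[0,0,0],"rotation":[0,0,-0.37]}]'
python3 - <<'E'
from h import *
go((*fp(.127,-.075),.062),4.23)
E
```

```text
tool_pos: [0.5833, 0.1646, 0.0615]
orientation: [-179.7, -0.2, -31.8]
force: [8.1, 2.4, -1.2]
gripper_force: 30.0
clock: 43.3
tool_pos: [0.5834, 0.1647, 0.0614]
orientation: [-179.8, -0.4, 1.5]
force: [7.7, 2.6, -0.1]
opening: 0.0096
gripper_force: 30.0
shift [-0.015  0.009 -0.006] turn [-0.0018 -0.0039 -0.0303] pos [0.5834 0.1647 0.0614] rpy [-179.83   -0.35    1.5 ] F [ 7.7  2.6 -0.1] op 0.0096 t 43.3
```

```bash
python3 -m creep '[{"grip":1,"delta_pos":[-0.01,0.006,0],"rotation":[0,0,-0.025]},{"grip":1,"delta_pos":[-0.01,0.006,0],"rotation":[0,0,-0.025]},{"grip":0.73,"delta_pos":[-0.01,0.006,0],"rotation":[0,0,-0.025]},{"grip":0.73,"delta_pos":[-0.01,0.006,0],"rotation":[0,0,-0.025]},{"grip":0.73,"delta_pos":[-0.01,0.006,0],"rotation":[0,0,-0.025]}]' | grep -E "tool_pos|orient|force:|opening"
python3 -m creep '[{"grip":0.73,"delta_pos":[0,0,0],"rotation":[0,0,0]},{"grip":0.73,"delta_pos":[0,0,-0.3],"rotation":[0,0,0]},{"grip":0.73,"delta_pos":[0,0,-0.7],"rotation":[0,0,0]},{"grip":0.73,"delta_pos":[0,0,-0.9],"rotation":[0,0,0]},{"grip":0.73,"delta_pos":[0,0,-0.9],"rotation":[0,0,0]}]'| grep -E "tool_pos|orient"
python3 - <<'E'
from h import *
s=take("wrist","w24"); fins(s)
E
for i in 1 2; do python3 -m creep '[{"grip":0.73,"delta_pos":[0,-0.3,0],"rotation":[0,0,0.08]},{"grip":0.73,"delta_pos":[0.02,-0.6,0],"rotation":[0,0,0.16]},{"grip":0.73,"delta_pos":[0.02,-0.75,0],"rotation":[0,0,0.24]},{"grip":0.73,"delta_pos":[0.02,-0.75,0],"rotation":[0,0,0.32]},{"grip":0.73,"delta_pos":[0.02,-0.75,0],"rotation":[0,0,0.32]}]'| grep -E "tool_pos|orient"; done
python3 - <<'E'
from h import *
s=take("wrist","w25"); go((*fp(.127,.075),.15),4.23-58);fins(s)
E
```

```text
tool_pos: [0.5788, 0.1619, 0.0597]
orientation: [180.0, 0.1, 3.4]
force: [-0.6, -0.7, -0.5]
opening: 0.0228
gripper_force: 0.0
tool_pos: [0.581, 0.163, 0.1534]
orientation: [-179.9, -0.3, 3.4]
cam a ctr [129.3 -76.8] size [41.1 12.5] theta 1.572
cam b ctr [130.   66.8] size [14.2 51. ] theta 0.473
tool_pos: [0.576, 0.2373, 0.148]
orientation: [179.9, 0.1, -25.4]
tool_pos: [0.6105, 0.3038, 0.1482]
orientation: [179.9, 0.0, -54.1]
shift [-0.313  0.263 -0.014] turn [ 0.0012 -0.     -0.0014] pos [0.6105 0.3036 0.1486] rpy [179.89  -0.   -53.89] F [ 0.2 -0.5  0.1] op 0.0235 t 45.4
cam a ctr [130.2 -68. ] size [22.9 43.3] theta 1.57
cam b ctr [130.2  74.4] size [42.6 45.1] theta 0.547
```

```bash
python3 -m creep '[{"grip":0.73,"delta_pos":[-0.313,0.263,0],"rotation":[0,0,0]},{"grip":0.73,"delta_pos":[-0.313,0.263,0],"rotation":[0,0,0]},{"grip":0.73,"delta_pos":[-0.313,0.263,0],"rotation":[0,0,0]}]'|grep tool_pos
python3 - <<'E'
from h import *
s=take("wrist","w26"); go((*fp(.127,.075),.062),4.23-58);fins(s);fins(s,vmax=40)
c=proj(s,[*fp(.127,.075),.052],True)[0];print(c)
E
```

```text
tool_pos: [0.5707, 0.3139, 0.15]
shift [0.002 0.008 0.88 ] turn [-0.0003 -0.     -0.0022] pos [0.5713 0.3139 0.15  ] rpy [-179.97   -0.    -53.97] F [ 0.  -0.6  0.1] op 0.0241 t 45.75
cam a ctr [128.4 -66.7] size [24.9 40.3] theta 1.556
cam b ctr [128.3  72.3] size [13.  40.7] theta 0.556
cam a ctr [128.3 -66.7] size [24.8 40.4] theta 1.563
cam b ctr [128.   72.1] size [12.3 40.7] theta 0.562
[316.59304622 248.50526061]
```

View pics/w26.png

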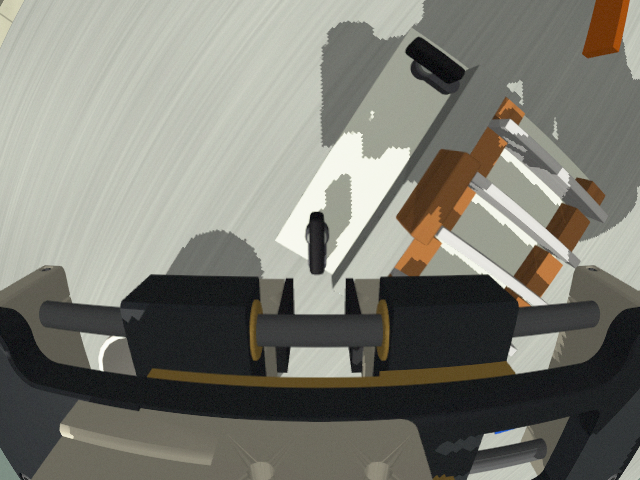

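The cam_b fin at (317,243) is aligned with the jaws, the bar is flush, and cam_a is locked. Descending on cam_b.

```bash
python3 -m creep '[{"grip":0.73,"delta_pos":[0,0.008,0.3],"rotation":[0,0,0]},{"grip":0.73,"delta_pos":[0,0.008,0.6],"rotation":[0,0,0]},{"grip":0.73,"delta_pos":[0,0.008,0.88],"rotation":[0,0,0]},{"grip":0.73,"delta_pos":[0,0.008,0.88],"rotation":[0,0,0]},{"grip":1,"delta_pos":[0,0.008,0.88],"rotation":[0,0,0]}]'|grep -E "tool_pos|force:"
python3 -m creep '[{"grip":1,"delta_pos":[0,0,0],"rotation":[0,0,0]},{"grip":1,"delta_pos":[0,0,0],"rotation":[0,0,0]},{"grip":1,"delta_pos":[0,0,0],"rotation":[0,0,0]}]'
python3 - <<'E'
from h import *
go((*fp(.127,.075),.062),4.23)
E
```

```text
tool_pos: [0.5713, 0.3133, 0.0617]
force: [0.6, 1.0, 0.9]
gripper_force: 0.0
clock: 46.55
tool_pos: [0.5721, 0.3146, 0.0635]
orientation: [-179.8, -0.0, -54.1]
force: [3.9, 0.2, 2.0]
opening: 0.0097
gripper_force: 30.0
shift [0.003 0.018 0.015] turn [-0.0023 -0.0013 -0.6485] pos [0.5721 0.3146 0.0635] rpy [-179.77   -0.    -54.14] F [3.9 0.2 2. ] op 0.0097 t 46.55
```

```bash
python3 -m creep '[{"grip":1,"delta_pos":[0,0.01,0],"rotation":[0,0,-0.08]},{"grip":1,"delta_pos":[0,0.01,0],"rotation":[0,0,-0.16]},{"grip":1,"delta_pos":[0,0.01,0],"rotation":[0,0,-0.24]},{"grip":1,"delta_pos":[0,0.01,0],"rotation":[0,0,-0.32]},{"grip":1,"delta_pos":[0,0.01,0],"rotation":[0,0,-0.4]}]' | grep -E "tool_pos|orient|force:"
python3 -m creep '[{"grip":1,"delta_pos":[0,0,0],"rotation":[0,0,-0.08]},{"grip":1,"delta_pos":[0,0,0],"rotation":[0,0,-0.16]},{"grip":1,"delta_pos":[0,0,0],"rotation":[0,0,-0.24]},{"grip":1,"delta_pos":[0,0,0],"rotation":[0,0,-0.24]}]' | grep -E "tool_pos|orient|force:"
python3 -m creep '[{"grip":0.73,"delta_pos":[0,0,0],"rotation":[0,0,0]},{"grip":0.73,"delta_pos":[0,0,0],"rotation":[0,0,0]},{"grip":0.73,"delta_pos":[0,0,0],"rotation":[0,0,0]},{"grip":0.73,"delta_pos":[0,0,0],"rotation":[0,0,0]}]' | grep -E "opening"
python3 -m creep '[{"grip":0.73,"delta_pos":[0,0,0],"rotation":[0,0,0]},{"grip":0.73,"delta_pos":[0,0,-0.3],"rotation":[0,0,0]},{"grip":0.73,"delta_pos":[0,0,-0.7],"rotation":[0,0,0]},{"grip":0.73,"delta_pos":[0,0,-1],"rotation":[0,0,0]},{"grip":0.73,"delta_pos":[0,0,-1],"rotation":[0,0,0]}]'| grep -E "tool_pos|orient"
for i in 1 2; do python3 -m creep '[{"grip":0.73,"delta_pos":[-0.5,0,-0.3],"rotation":[0,0,0]},{"grip":0.73,"delta_pos":[-0.75,0.37,-0.4],"rotation":[0,0,0]},{"grip":0.73,"delta_pos":[-0.75,0.37,-0.4],"rotation":[0,0,0]},{"grip":0.73,"delta_pos":[-0.75,0.37,-0.4],"rotation":[0,0,0]}]' | grep tool_pos; done
python3 - <<'E'
from h import *
s=take("wrist","w27"); fins(s)
hsv=cv2.cvtColor(s["color"],cv2.COLOR_RGB2HSV)
for fy in (-.09,-.05,0.05,.09):
    xs=np.arange(.060,.106,.0005); px=proj(s,np.array([[*fp(x,fy),.032] for x in xs]),True).round().astype(int)
    S=hsv[px[:,1],px[:,0],1].astype(int);V=hsv[px[:,1],px[:,0],2].astype(int); k=len(xs)//2;g=xs[(S<25)&(abs(V-V[k-4])<14)]*1000
    print(fy,g.min().round(1),g.max().round(1),V[k])
w=mask(s,(0,100,50),(20,255,255))
for cen,px,k in tops(s,w,.08): 
    f=inframe(k)
    if .06<inframe(cen)[0]<.1: print("rib",np.round(inframe(cen),4),f.min(0).round(4),f.max(0).round(4))
m=mask(s,(0,0,195),(180,15,255),(150,60,500,270))
for cen,px,k in tops(s,m,.049,amin=60): print("div?",np.round(inframe(cen),4),inframe(k).min(0).round(4),inframe(k).max(0).round(4))
E
```

```text
tool_pos: [0.5719, 0.3145, 0.0635]
orientation: [-179.8, -0.2, -17.8]
force: [7.0, 0.4, -0.4]
gripper_force: 30.0
tool_pos: [0.5719, 0.3144, 0.0635]
orientation: [-179.9, -0.3, 3.7]
force: [6.3, 0.6, -0.3]
gripper_force: 30.0
opening: 0.0234
tool_pos: [0.572, 0.3148, 0.167]
orientation: [-179.7, -0.4, 3.5]
tool_pos: [0.4967, 0.2713, 0.2024]
tool_pos: [0.4246, 0.2305, 0.2421]
cam a ctr [125.3 -73.1] size [13.4 41.6] theta 1.509
cam b ctr [125.1  72. ] size [41.3 13.4] theta 1.626
-0.09 68.5 97.0 188
-0.05 71.0 84.0 110
0.05 68.5 96.5 199
0.09 69.0 97.5 201
rib [0.0805 0.002 ] [ 0.0719 -0.0274] [0.089  0.0313]
div? [ 0.0046 -0.0548] [-0.0333 -0.0575] [ 0.0426 -0.0513]
div? [ 0.0046 -0.0147] [-0.0338 -0.0166] [ 0.0424 -0.0117]
div? [0.0031 0.0747] [-0.0636  0.0638] [0.061  0.0886]
div? [-0.0002  0.0224] [-0.0641  0.0178] [0.0608 0.0286]
div? [ 0.0004 -0.0694] [-0.0626 -0.0732] [ 0.0626 -0.0655]
div? [-0.0013 -0.024 ] [-0.0628 -0.0276] [ 0.0619 -0.0182]
div? [ 0.1055 -0.0132] [ 0.095  -0.0599] [0.1163 0.0342]
div? [0.0852 0.0691] [0.0676 0.031 ] [0.1203 0.0964]
```

Final check:
- **Dividers:** all four centred in their slots.
- **Straightedge:** about 67–97 mm in frame x, so flush, and centred within 2 mm.
- **Cams:** both at about 1.5 rad or more.
- **Gripper:** clear and raised.

Handing in.

```bash
python3 -m creep '[{"grip":0.73,"delta_pos":[0,0,0],"rotation":[0,0,0]},{"grip":0.73,"delta_pos":[0,0,0],"rotation":[0,0,0]}]' | head -2; python3 -c "
from plant import ctrl
print(ctrl.close_job())"
```

```text
clock: 49.4
tool_pos: [0.425, 0.2307, 0.2407]
the job is handed in; nothing more can be done
None
```

I handed the job in at 49 s: all four dividers stand in their slots, the straightedge sits flush and within about 2 mm of centre, and both cams read about 1.5 rad or more; the judge returned no verdict, and I did not re-measure the mug, tumblers and jar at the end.

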